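# Restock the drill press V-block dial case

### The job

Restock the round V-block case: turn its clear cap so that the opening stands over each empty pocket in turn, and set one spare V-block through the opening into that pocket, V upwards, flat and square within the fence; leave alone the V-blocks already in the case and the other things on the ledge. Put any spare left over in the green tray. When all five pockets are full, turn the cap so that its opening stands squarely over the bare red place.

Things in the scene. Friction and masses are not known exactly. Their poses are not given: they have to be found in the camera images.
- case: fixed round grey dial case, 310 mm across, origin at the centre of its underside, axis upright. On its floor, 12 mm above the ledge, lie five blue-fenced pockets with white floors, 100 mm from the axis, 60 degrees apart; the sixth place (along its +x) is bare and red, with a red tab outside on the rim. Rim wall to 50 mm above the ledge; a clear turning cap covers it
- grip (a point): top centre, 95 mm above the ledge and on the case's axis, of the cap's upright black bar grip: 60 mm long, 16 mm wide, 40 mm high, on a flat hub 68 mm across that stands 2 mm above the cap. Its x runs along the bar towards the opening (red stripe on that half). It turns the cap about the upright axis, either way without stops, with light friction (0.08 N m), and stays where it is left
- opening (a point): middle of the cap's only opening, 100 mm from the axis at the cap's top; turns with the cap. The opening is a sector 60 degrees wide with black edges, open from hub to outer edge; a V-block and the gripper's fingers pass through it to the pocket below. The rest of the cap is clear plastic, 50 to 55 mm above the ledge
- rest (a point): fixed point on the case, 100 mm from the axis over the middle of the bare red place, at the height of the cap's top: the opening's closed position
- tray: fixed green plastic tray, 160 mm (x) by 150 mm (y), walls 4 mm thick and 20 mm high, floor 4 mm thick; origin at the centre of its underside
- pocket1: pocket in the case 60 degrees counter-clockwise (from above) from the red place: clear inside 69 mm (its x, pointing out from the case's axis) by 39 mm (its y), fence 5 mm thick and 8 mm high; origin at the middle of the pocket's floor, 12 mm above the ledge
- pocket2: pocket in the case 120 degrees counter-clockwise (from above) from the red place: clear inside 69 mm (its x, pointing out from the case's axis) by 39 mm (its y), fence 5 mm thick and 8 mm high; origin at the middle of the pocket's floor, 12 mm above the ledge
- pocket3: pocket in the case 180 degrees counter-clockwise (from above) from the red place: clear inside 69 mm (its x, pointing out from the case's axis) by 39 mm (its y), fence 5 mm thick and 8 mm high; origin at the middle of the pocket's floor, 12 mm above the ledge
- pocket4: pocket in the case 240 degrees counter-clockwise (from above) from the red place: clear inside 69 mm (its x, pointing out from the case's axis) by 39 mm (its y), fence 5 mm thick and 8 mm high; origin at the middle of the pocket's floor, 12 mm above the ledge
- pocket5: pocket in the case 300 degrees counter-clockwise (from above) from the red place: clear inside 69 mm (its x, pointing out from the case's axis) by 39 mm (its y), fence 5 mm thick and 8 mm high; origin at the middle of the pocket's floor, 12 mm above the ledge
- block1: V-block that is already in pocket1 at the start, or is absent (then that pocket starts empty). Same make and axes as the spares
- block2: V-block that is already in pocket2 at the start, or is absent (then that pocket starts empty). Same make and axes as the spares
- block3: V-block that is already in pocket3 at the start, or is absent (then that pocket starts empty). Same make and axes as the spares
- block4: V-block that is already in pocket4 at the start, or is absent (then that pocket starts empty). Same make and axes as the spares
- block5: V-block that is already in pocket5 at the start, or is absent (then that pocket starts empty). Same make and axes as the spares
- spare1: spare cast-iron V-block standing loose on the ledge, V upwards: 64 mm long (x), 34 mm wide (y), 32 mm high, about 0.36 kg, V groove along its length; origin at the centre of its underside. It fits a pocket with its length along the pocket's x, either way round. The four spares are alike
- spare2: spare cast-iron V-block standing loose on the ledge, V upwards: 64 mm long (x), 34 mm wide (y), 32 mm high, about 0.36 kg, V groove along its length; origin at the centre of its underside. It fits a pocket with its length along the pocket's x, either way round. The four spares are alike
- spare3: spare cast-iron V-block standing loose on the ledge, V upwards: 64 mm long (x), 34 mm wide (y), 32 mm high, about 0.36 kg, V groove along its length; origin at the centre of its underside. It fits a pocket with its length along the pocket's x, either way round. The four spares are alike
- spare4: spare cast-iron V-block standing loose on the ledge, V upwards: 64 mm long (x), 34 mm wide (y), 32 mm high, about 0.36 kg, V groove along its length; origin at the centre of its underside. It fits a pocket with its length along the pocket's x, either way round. The four spares are alike
- chuck_key: steel chuck key, T-shaped, 103 by 110 mm, 24 mm high; bystander, leave it alone; origin at the centre of its underside
- glasses_case: yellow safety glasses case, 165 by 66 mm, 44 mm high; bystander, leave it alone; origin at the centre of its underside
- collar: knurled aluminium stop collar, 60 mm across, 26 mm high; bystander, leave it alone; origin at the centre of its underside
- gauge_plate: steel drill gauge plate, 150 by 60 mm, 4 mm thick; bystander, leave it alone; origin at the centre of its underside
- oil_bottle: white oil bottle, 56 mm across, 140 mm high; bystander, leave it alone; origin at the centre of its underside

How it is judged:
By the outcome, as a careful person would: the job done as asked, in the order asked, and still so for the second after the job is handed in, with the robot touching nothing.
Of block1, block2, block3, block4, block5 only 1 to 2 are there at a start; the rules pass over those that are not, and their reading is None.
At some moment in a run one of spare1, spare2, spare3, spare4 may be knocked a few centimetres aside while the robot is not near it.
It also fails if it takes over 210 s, if anything falls off the work surface, if the arm or the gripper's body presses on something with over 40 N, if the wrist force passes 120 N, or if a joint passes its speed limit or range.

### The arm

A 6-joint arm with a two-finger parallel gripper is mounted at the origin on the work surface. World frame = base frame: x ahead of the robot, y to its left, z up, the work surface at z = 0. Lengths are in m, angles in rad, forces in N, time in s.
With the tool pointing down it reaches from about 0.25 to 0.775 m from the base axis. Payload 8.9 kg.
Tool frame: the origin (TCP) lies at the very end of the fingers, on their centre line; the grasp point (between the pads) lies 19 mm behind it (arm.grasp_offset is the distance from the TCP to the grasp point, in m); z points along the fingers, y is the line along which they close (so a half turn about z gives the same grasp; the last joint's range is limited). The gripper opens to 85 mm and grips with 20 to 120 N. Pads are 22 mm wide; open, the fingers measure 114 mm over their backs; the gripper's body (76 mm by 85 mm) begins 54 mm behind the grasp point. The pads swing forward as they close: fully open they stand 13 mm farther back than shut.
Start: joints at [1.182, 0.291, -0.153, 1.127, 0, 1.431], TCP at [0.13, 0.509, 0.231] pointing down, gripper open.
Joint ranges: [-2.52, 2.52], [-0.91, 1.74], [-1.3, 1.37], [-1.96, 2.02], [-1.52, 1.47], [-3.14, 3.14]. Speed limits (rad/s): [2.22, 2.22, 2.79, 3.14, 3.14, 3.14].

### API

Orientations are given as a unit quaternion [x, y, z, w].
In Python, from bench import arm gives the robot as it stands.
- The arm moves only by the tool jog_arm, never from a script. Its argument "moves" is one flat list of numbers, 5 for each row, row after row: the closure, from -1 (fully open) to 1 (shut), so that 0 is half open, then the shift along the tool's x, y, z in cm, then the turn about the tool's z in rad. In form: [grip, dx, dy, dz, yaw, grip, dx, dy, dz, yaw, ...]. A call has exactly 5 rows; each row shifts and turns the commanded pose from where the row before left it, along the tool's axes as they then stand; what a row does not reach is not made up. A row lasts 1/8 s, in which the tool goes at most 62.5 mm and 10.7 degrees, less where a joint would pass 70% of its speed; a pose out of reach is approached as far as the arm can. A call is refused whole if a number of a shift passes 6.25 or a number of a turn 0.188, either way. A call with a gripper value outside its range is refused whole. The fingers move at their own pace and stop on an object; the grip force is fixed at half the most. Time passes only in rows, so rows that do not move let the fingers close, or fill a call up. It gives the time, the measured TCP pose, the force, the opening and the grip force at its end, in the units of the state.
- arm.get_state(): the state, without advancing time (a new reading comes with each control period).
- arm.capture(name): name is "side" or "top" or "wrist"; returns the picture (480x640x3 uint8, red, green, blue); there is no depth.
- arm.get_calibration(name): a dict with "fx", "fy", "cx", "cy" (pixels), "distortion" ([k1, k2, p1, p2, k3] as OpenCV has them; the pictures are not rectified), "cam_to_world" (4x4, takes a point from camera to world coordinates). Camera axes: x right, y up, looking along -z (the intrinsics and any distortion apply to the point x, -y, -z); pixel columns grow to the right and rows downward; lengths in m; the calibration is good to about 2 mm. A picture is of the moment at which its call begins: read the wrist's pose just before it. get_calibration takes no time and is no camera call; for the wrist camera it gives the pose at the moment of the call.
- arm.job_done(): hands the job in; it is judged then, once.
The state is a dict: "clock": time; "joints": joint angles; "dq": joint speeds; "tau": joint torques, N m; "position": TCP position; "ee_rot": TCP orientation; "wrist_force": force on the tool from outside, world axes, zero at the start; "torque": the same for the moment, N m; "opening": finger opening in m; "gripper_force": force on a finger pad.
Only numpy, scipy, OpenCV 4.12 (cv2) and the standard library are available. Lean on these libraries where they do the work, as an engineer would, in place of code of your own. Each camera call takes 0.05 s, during which the arm holds its last target. There are 200 camera calls.

## Working session

There is one attempt and no reset: what is moved stays moved. The work goes in short steps, Python scripts to look and compute and a tool call to move; the robot and the scene stay as the last step left them, time stands still between calls to the robot, and variables do not carry over. Pictures are saved under pics/ and viewed, at most 14 in all, crops included, and the job is handed in when it is done.

Besides the shell and the picture viewer there is one more tool, called after "Request:" by a JSON object that holds its "op" and its "data", one argument or row to a line. jog_arm: Moves the arm, as the interface text tells. Its arguments: {"type":"object","properties":{"moves":{"type":"array","items":{"type":"number"}}},"required":["moves"]}

```bash
ls; mkdir -p pics; python3 - <<'E'
from bench import arm
import cv2
print(arm.get_state())
for n in ("top","side"):
    im=arm.capture(n); cv2.imwrite(f"pics/{n}0.png",im[:,:,::-1])
    c=arm.get_calibration(n); print(n,c)
E
```

```text
pics
{'clock': 0.0, 'joints': array([ 1.18171931e+00,  2.91254631e-01, -1.54111737e-01,  1.12671427e+00,
        4.55820551e-07,  1.43152881e+00]), 'dq': array([-1.10374863e-03,  8.30724644e-04,  1.73086352e-04, -1.16607761e-03,
        1.46033111e-05, -8.81411933e-04]), 'tau': array([-2.14517956e-05, -5.37139213e+01,  3.31376982e+01,  1.58822571e-02,
       -1.02464230e-04,  2.57643353e-05]), 'position': array([0.12960296, 0.508302  , 0.23075108]), 'ee_rot': array([ 1.24580201e-01,  9.92209333e-01, -6.19821039e-04, -1.67894012e-04]), 'wrist_force': array([0.27643998, 0.72272081, 0.37132827]), 'torque': array([ 0.01451727, -0.04594579, -0.03452933]), 'gripper_force': 0.0, 'opening': 0.08532459727068588}
top {'fx': 570.3575841970815, 'fy': 570.3575841970815, 'cx': 317.07438583869214, 'cy': 233.35587835581293, 'distortion': array([-0.12661562,  0.        ,  0.        ,  0.        ,  0.        ]), 'cam_to_world': array([[-0.00877288,  0.99902121, -0.04335492,  0.4703698 ],
       [-0.9999496 , -0.00855289,  0.00525699, -0.03110472],
       [ 0.00488103,  0.04339885,  0.9990459 ,  1.30019879],
       [ 0.        ,  0.        ,  0.        ,  1.        ]])}
side {'fx': 552.8494941662265, 'fy': 552.8494941662265, 'cx': 323.91582426777654, 'cy': 242.95082837846527, 'distortion': array([0.01923641, 0.        , 0.        , 0.        , 0.        ]), 'cam_to_world': array([[-0.99329191,  0.08843997, -0.07449528,  0.43154519],
       [-0.11422494, -0.65018256,  0.75114266,  0.88193894],
       [ 0.0179955 ,  0.75461315,  0.65592313,  0.89001917],
       [ 0.        ,  0.        ,  0.        ,  1.        ]])}
```

View pics/top0.png

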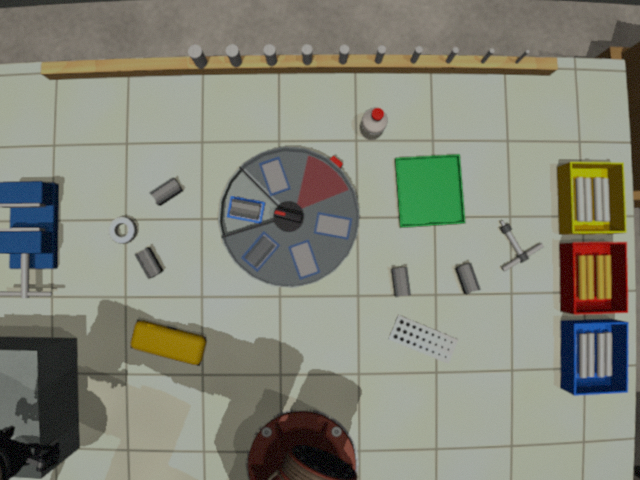

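View pics/side0.png

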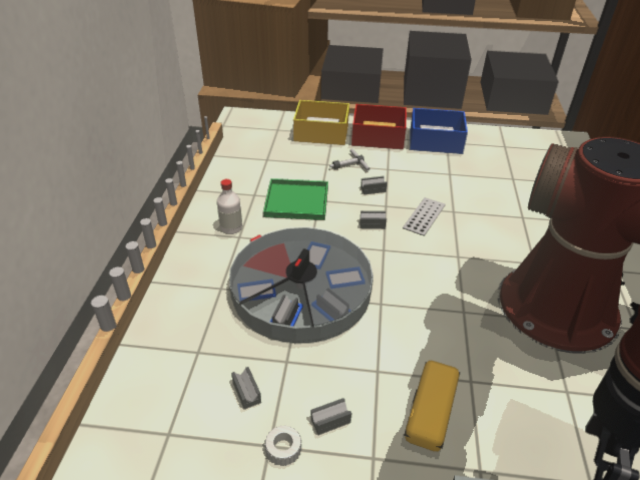

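```bash
cat > h.py <<'E'
import numpy as np, cv2, time
from scipy.optimize import least_squares
from bench import arm
def cast(cal,uv,z):
    K=np.array([[cal["fx"],0,cal["cx"]],[0,cal["fy"],cal["cy"]],[0,0,1]])
    p=cv2.undistortPoints(np.float64(uv).reshape(-1,1,2),K,np.array(cal["distortion"])).reshape(-1,2)
    T=np.array(cal["cam_to_world"]); d=np.c_[p[:,0],-p[:,1],-np.ones(len(p))]@T[:3,:3].T
    o=T[:3,3]; s=(z-o[2])/d[:,2]
    return (o+d*s[:,None])[:,:2]
def proj(cal,P):
    T=np.linalg.inv(np.array(cal["cam_to_world"])); q=np.atleast_2d(P)@T[:3,:3].T+T[:3,3]
    K=np.array([[cal["fx"],0,cal["cx"]],[0,cal["fy"],cal["cy"]],[0,0,1]])
    q=q*[1,-1,-1]
    return cv2.projectPoints(q,np.zeros(3),np.zeros(3),K,np.array(cal["distortion"]))[0].reshape(-1,2)
def shot(n,save=None):
    cal=arm.get_calibration(n); im=arm.capture(n)
    if save: cv2.imwrite(f"pics/{save}.png",im[:,:,::-1])
    return cal,im
def blobs(mask,amin,amax=1e9):
    cs,_=cv2.findContours(mask.astype(np.uint8),cv2.RETR_EXTERNAL,cv2.CHAIN_APPROX_NONE)
    return [c.reshape(-1,2) for c in cs if amin<cv2.contourArea(c)<amax]
def rect(P):
    (c,s,a)=cv2.minAreaRect(np.float32(P*1000)); a=np.radians(a)
    if s[0]<s[1]: s=s[::-1]; a+=np.pi/2
    return np.array(c)/1000,s,(a+np.pi/2)%np.pi-np.pi/2   # centre, mm sizes, long-axis angle
def circ(P):
    f=lambda v:np.hypot(P[:,0]-v[0],P[:,1]-v[1])-v[2]
    return least_squares(f,[*P.mean(0),.15],loss="soft_l1",f_scale=.002).x
def pose():
    s=arm.get_state(); x,y,z,w=s["ee_rot"]
    yaw=np.arctan2(2*(x*y+z*w),1-2*(y*y+z*z))   # world angle of tool x
    return np.array(s["position"]),yaw,s
def go(x,y,z,ang=None,axis='x'):
    """print shift in tool axes now (cm) and then the turn (rad) to reach target; ang = world angle of tool x, mod pi"""
    p,yaw,s=pose(); d=np.array([x,y,z])-p
    ex=np.array([np.cos(yaw),np.sin(yaw)]); ey=np.array([np.sin(yaw),-np.cos(yaw)])
    t=0
    if ang is not None: t=-((ang-yaw+np.pi/2)%np.pi-np.pi/2)
    print("tool shift cm x %.2f y %.2f z %.2f  then turn %.3f (alt %.3f) j6 %.2f clk %.1f"%(100*d[:2]@ex,100*d[:2]@ey,-100*d[2],t,t-np.sign(t)*np.pi,s["joints"][5],s["clock"]))
E
python3 - <<'E'
from h import *
for n in ("top",):
    cal=arm.get_calibration(n); im=cv2.imread("pics/top0.png")[:,:,::-1].copy()
    hsv=cv2.cvtColor(im,cv2.COLOR_RGB2HSV); H,S,V=[hsv[:,:,i] for i in range(3)]
    for nm,m in {"green":(abs(H.astype(int)-60)<15)&(S>120),"red":((H<8)|(H>172))&(S>90),"blue":(abs(H.astype(int)-110)<15)&(S>90),"dark":(V<140)&(S<70)}.items():
        for c in blobs(m,60,40000):
            if 90<c[:,0].mean()<520 and 100<c[:,1].mean()<390:
                z={"green":.02,"red":.012,"blue":.02,"dark":.016}[nm]
                r=rect(cast(cal,c,z)); print(nm,c.mean(0).round(),r[0].round(4),np.round(r[1],1),round(np.degrees(r[2]),1))
    print(im[216,230],im[150,289],im[190,165],im[261,150],im[300,289])
E
```

```text
green [430. 190.] [ 0.6217 -0.2941] [156.9 148.6] 3.2
red [336. 161.] [ 0.6909 -0.0831] [31.  13.6] 50.6
red [318. 183.] [ 0.6339 -0.0554] [117.8 103.2] -13.7
red [377. 114.] [ 0.7998 -0.1781] [28.3 27.7] -1.0
blue [260. 251.] [0.4872 0.0905] [77.5 47.8] -40.8
blue [246. 209.] [0.5811 0.1232] [79.6 50.5] 79.1
[ 66 106 170] [67 71 71] [122 121 118] [122 118 117] [165 170 160]
```

```bash
cat >> h.py <<'E'
def topspares(cal,im):
    hsv=cv2.cvtColor(im,cv2.COLOR_RGB2HSV); m=((hsv[:,:,2]<150)&(hsv[:,:,1]<70)); w=np.zeros_like(m); w[85:300,90:500]=m[85:300,90:500]
    out=[]
    for c in blobs(w,200,1500):
        P=cast(cal,c,.016); M=cv2.moments(c); r=rect(P)
        cc=cast(cal,[[M["m10"]/M["m00"],M["m01"]/M["m00"]]],.016)[0]
        if 55<r[1][0]<85 and 28<r[1][1]<55: out.append((cc,r))
    return out,w
E
python3 - <<'E'
from h import *
cal=arm.get_calibration("top"); im=cv2.imread("pics/top0.png")[:,:,::-1].copy()
sp,w=topspares(cal,im)
for cc,r in sp: print(cc.round(4),r[0].round(4),np.round(r[1],1),round(np.degrees(r[2]),1))
for c in blobs(w,5000):
    for z in(.05,):
        P=cast(cal,c,z); v=circ(P); print("case",z,v.round(4), np.ptp(c,0))
hsv=cv2.cvtColor(im,cv2.COLOR_RGB2HSV);H,S,V=[hsv[:,:,i].astype(int) for i in range(3)]
m=(abs(H-112)<20)&(S>45); w=np.zeros_like(m); w[140:290,215:365]=m[140:290,215:365]
for c in blobs(w,150,2500):
    r=rect(cast(cal,c,.016)); print("pocket",c.mean(0).round(),r[0].round(4),np.round(r[1],1),round(np.degrees(r[2]),1))
w=np.zeros_like(m); w[140:290,215:365]=((V>130)&(S<70))[140:290,215:365]
for c in blobs(w,150,2500):
    r=rect(cast(cal,c,.012)); print("white",c.mean(0).round(),r[0].round(4),np.round(r[1],1),round(np.degrees(r[2]),1))
crop=cv2.resize(im[130:300,205:375],None,fx=3.5,fy=3.5,interpolation=cv2.INTER_CUBIC); cv2.imwrite("pics/crop0.png",crop[:,:,::-1])
E
```

```text
case 0.05 [0.5382 0.0697 0.3263] [409 214]
pocket [304. 259.] [ 0.4681 -0.0073] [81.2 51.6] 18.9
pocket [260. 251.] [0.4876 0.0911] [81.4 51.7] -41.0
pocket [332. 225.] [ 0.544  -0.0729] [81.7 51.5] 79.2
pocket [245. 209.] [0.5817 0.1231] [82.9 52.5] 78.6
pocket [274. 176.] [0.6577 0.0581] [81.6 51.6] 19.2
```

View pics/crop0.png

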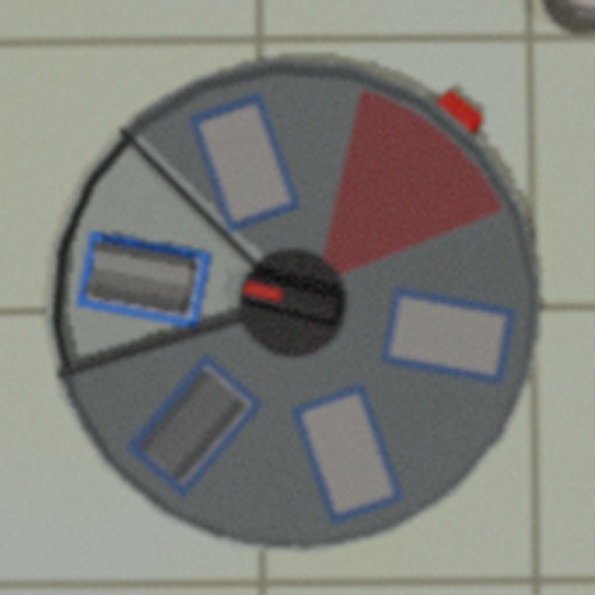

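```bash
sed -i 's/hsv\[:,:,2\]<150)/hsv[:,:,2]<140)/' h.py
python3 - <<'E'
from h import *
cal=arm.get_calibration("top"); im=cv2.imread("pics/top0.png")[:,:,::-1].copy()
for t in (140,130,120):
    hsv=cv2.cvtColor(im,cv2.COLOR_RGB2HSV); m=((hsv[:,:,2]<t)&(hsv[:,:,1]<70)); w=np.zeros_like(m); w[85:300,90:500]=m[85:300,90:500]
    for c in blobs(w,150,50000):
        r=rect(cast(cal,c,.016)); print(t,c.mean(0).round(),r[0].round(4),np.round(r[1],1),round(np.degrees(r[2]),1))
E
```

```text
140 [150. 261.] [0.4654 0.3423] [68.8 48.9] 29.9
140 [304. 210.] [0.6235 0.0149] [947.9 495.7] 89.3
130 [400. 282.] [ 0.4189 -0.2215] [70.8 45.8] 4.0
130 [467. 278.] [ 0.4228 -0.3764] [74.2 41.8] 18.9
130 [149. 261.] [0.4651 0.3428] [68.2 47.5] 29.5
130 [167. 191.] [0.6263 0.3032] [73.  41.1] -57.8
130 [290. 215.] [0.5682 0.0249] [321.5 316.1] -29.7
130 [369. 131.] [ 0.7599 -0.1583] [56.3 42.7] 62.7
120 [400. 281.] [ 0.418  -0.2243] [68.9 38.8] 5.1
120 [468. 277.] [ 0.4232 -0.3764] [71.8 40.5] 18.9
120 [149. 261.] [0.465 0.343] [66.7 45.5] 29.1
120 [166. 190.] [0.626  0.3042] [71.1 40. ] -57.1
120 [291. 214.] [0.5667 0.0244] [318.  314.8] -23.2
120 [369. 132.] [ 0.7572 -0.1586] [54.3 32.5] 65.1
```

```bash
python3 -c "
from h import *
go(.5629,.0252,.27,np.radians(78))
c=arm.get_calibration('wrist');print(c['cam_to_world'].round(3),c['fx'],c['distortion'])"
```

```text
tool shift cm x -53.93 y -36.10 z -3.92  then turn 1.530 (alt -1.611) j6 1.43 clk 0.1
[[ 0.247 -0.928 -0.279  0.058]
 [ 0.969  0.236  0.072  0.527]
 [-0.001 -0.288  0.958  0.373]
 [ 0.     0.     0.     1.   ]] 368.76896179488006 [-0.06056897  0.          0.          0.          0.        ]
```

Request:
{"op": "jog_arm", "data": {
  "moves": [-1,-3.6,-2.4,-0.26,0,-1,-3.6,-2.4,-0.26,0,-1,-3.6,-2.4,-0.26,0,-1,-3.6,-2.4,-0.26,0,-1,-3.6,-2.4,-0.26,0]
}}

```text
clock: 0.72
position: [0.2752, 0.3467, 0.2442]
ee_rot: [0.124, 0.992, -0.0, -0.0]
wrist_force: [0.3, 0.5, 1.3]
opening: 0.0855
gripper_force: 0.0
```

Request:
{"op": "jog_arm", "data": {
  "moves": [-1,-3.6,-2.4,-0.26,0,-1,-3.6,-2.4,-0.26,0,-1,-3.6,-2.4,-0.26,0,-1,-3.6,-2.4,-0.26,0,-1,-3.6,-2.4,-0.26,0]
}}

```text
clock: 1.35
position: [0.4199, 0.1859, 0.2572]
ee_rot: [0.125, 0.992, -0.0, -0.0]
wrist_force: [0.1, 0.1, -0.3]
opening: 0.0857
gripper_force: 0.0
```

Request:
{"op": "jog_arm", "data": {
  "moves": [-1,-3.6,-2.4,-0.26,0,-1,-3.6,-2.4,-0.26,0,-1,-3.6,-2.4,-0.26,0,-1,-3.6,-2.4,-0.26,0,-1,-3.6,-2.4,-0.26,0]
}}

```text
clock: 1.98
position: [0.5647, 0.0252, 0.27]
ee_rot: [0.125, 0.992, 0.0, -0.0]
wrist_force: [-0.4, 0.4, -0.6]
opening: 0.0856
gripper_force: 0.0
```

Request:
{"op": "jog_arm", "data": {
  "moves": [-1,0,0,0,0.17,-1,0,0,0,0.17,-1,0,0,0,0.17,-1,0,0,0,0.17,-1,0,0,0,0.17]
}}

```text
clock: 2.6
position: [0.5638, 0.0264, 0.2699]
ee_rot: [0.525, 0.851, -0.0, -0.0]
wrist_force: [-0.2, 0.6, -0.2]
opening: 0.0855
gripper_force: 0.0
```

Request:
{"op": "jog_arm", "data": {
  "moves": [-1,0,0,0,0.17,-1,0,0,0,0.17,-1,0,0,0,0.17,-1,0,0,0,0.17,-1,0,0,0,0]
}}

```text
clock: 3.22
position: [0.5638, 0.0264, 0.27]
ee_rot: [0.777, 0.63, -0.0, -0.0]
wrist_force: [-0.7, 0.0, 0.1]
opening: 0.0854
gripper_force: 0.0
```

```bash
python3 -c "
from h import *
go(.5629,.0252,.27,np.radians(78)); print(pose()[:2])
cal,im=shot('wrist','w1'); print(proj(cal,[[.5629,.0252,.095],[.6577,.0581,.012],[.5817,.1231,.012],[.544,-.0729,.012]]))
print(cal['cam_to_world'].round(3))"
```

```text
tool shift cm x -0.13 y -0.07 z -0.00  then turn 0.002 (alt -3.140) j6 1.70 clk 3.2
(array([0.563815  , 0.02638414, 0.26995468]), np.float64(1.3628859861597689))
[[323.4772119  218.41793004]
 [404.36836326 153.25307188]
 [321.84673881 105.57852028]
 [325.02948665 284.96265314]]
[[ 0.979  0.197  0.061  0.579]
 [-0.206  0.937  0.282  0.098]
 [-0.001 -0.289  0.957  0.412]
 [ 0.     0.     0.     1.   ]]
```

View pics/w1.png

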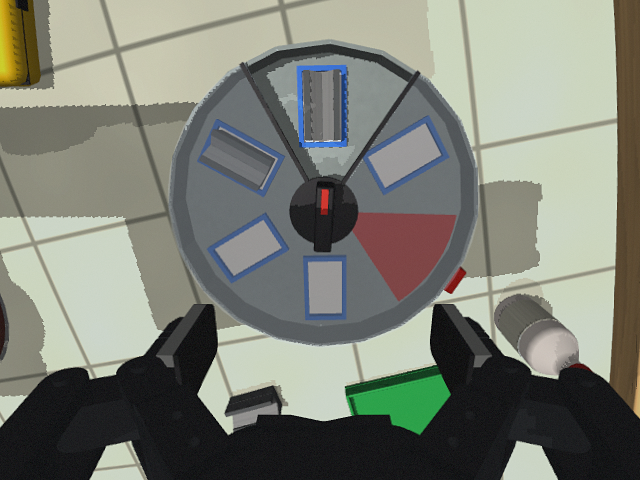

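Request:
{"op": "jog_arm", "data": {
  "moves": [-1,-0.03,-0.02,4.1,0,-1,-0.03,-0.02,4.1,0,-1,-0.03,-0.02,4.1,0,-1,-0.03,0,4.1,0,-1,0,0,4.0,0]
}}

```text
clock: 3.9
position: [0.5631, 0.0253, 0.065]
ee_rot: [0.776, 0.631, 0.0, 0.0]
wrist_force: [-0.0, -0.1, -1.1]
opening: 0.0854
gripper_force: 0.0
```

Request:
{"op": "jog_arm", "data": {
  "moves": [1,0,0,0,0,1,0,0,0,0,1,0,0,0,0,1,0,0,0,0,1,0,0,0,0]
}}

```text
clock: 4.53
position: [0.5634, 0.0252, 0.0679]
ee_rot: [0.777, 0.63, 0.0, 0.001]
wrist_force: [-3.6, -0.1, 10.2]
opening: 0.0151
gripper_force: 59.3
```

Request:
{"op": "jog_arm", "data": {
  "moves": [1,0,0,0,0,1,0,0,0,0,1,0,0,0,0,1,0,0,0,0,1,0,0,0,0]
}}

```text
clock: 5.15
position: [0.5634, 0.0252, 0.0679]
ee_rot: [0.777, 0.63, 0.0, 0.001]
wrist_force: [-4.6, -0.4, 11.5]
opening: 0.0154
gripper_force: 59.2
```

```bash
python3 -c "
from h import *
go(.5629,.0252,.066,np.radians(19.1)); p,y,s=pose(); print(p,np.degrees(y),s['wrist_force'],s['torque'],s['opening'],s['gripper_force'])"
```

```text
tool shift cm x -0.01 y -0.05 z 0.19  then turn 1.029 (alt -2.113) j6 1.69 clk 5.2
[0.56343103 0.02523286 0.06793468] 78.04569279646013 [-4.55866949 -0.38031227 11.46318472] [-0.13172032  1.03377323  0.03018845] 0.015428243766358186 59.247005581855774
```

Request:
{"op": "jog_arm", "data": {
  "moves": [1,0,0,-0.3,0,1,0,0,0,0.1,1,0,0,0,0.17,1,0,0,0,0.17,1,0,0,0,0.17]
}}

```text
clock: 5.78
position: [0.5644, 0.0247, 0.0681]
ee_rot: [0.931, 0.365, 0.0, 0.001]
wrist_force: [12.8, -4.3, -26.9]
opening: 0.015
gripper_force: 62.1
```

Request:
{"op": "jog_arm", "data": {
  "moves": [1,0,0,0,0.17,1,0,0,0,0.15,1,0,0,0,0.1,1,0,0,0,0,1,0,0,0,0]
}}

```text
clock: 6.4
position: [0.5648, 0.024, 0.0681]
ee_rot: [0.986, 0.165, 0.001, 0.001]
wrist_force: [13.3, -6.9, -26.9]
opening: 0.0149
gripper_force: 62.0
```

```bash
python3 -c "
from h import *
go(.5629,.0252,.066,np.radians(19.1)); p,y,s=pose(); print(p,np.degrees(y),s['wrist_force'],s['torque'],s['opening'],s['gripper_force'])"
```

```text
tool shift cm x -0.14 y -0.18 z 0.21  then turn -0.003 (alt 3.139) j6 2.72 clk 6.4
[0.56483855 0.02395457 0.06813331] 18.956672487014888 [ 13.29284433  -6.8627181  -26.9021071 ] [-1.14159593 -2.36807134 -0.02455951] 0.01490661760739406 62.02951669692993
```

Request:
{"op": "jog_arm", "data": {
  "moves": [1,0,0,0.3,0,0.5,0,0,0,0,-1,0,0,0,0,-1,0,0,0,0,-1,0,0,0,0]
}}

```text
clock: 7.02
position: [0.5632, 0.0254, 0.0663]
ee_rot: [0.986, 0.165, -0.0, -0.0]
wrist_force: [1.1, -0.2, 0.5]
opening: 0.0746
gripper_force: 0.0
```

Request:
{"op": "jog_arm", "data": {
  "moves": [-1,0,0,-4,0,-1,0,0,-4,0,-1,0,0,-4,0,-1,0,0,-4,0,-1,0,0,-4,0]
}}

```text
clock: 7.65
position: [0.563, 0.0254, 0.2677]
ee_rot: [0.986, 0.165, 0.0, -0.0]
wrist_force: [0.7, 0.4, -0.4]
opening: 0.0853
gripper_force: 0.0
```

```bash
cat >> h.py <<'E'
def pockets(cal,im,box=None,z=.02,smin=45):
    hsv=cv2.cvtColor(im,cv2.COLOR_RGB2HSV).astype(int); m=(abs(hsv[:,:,0]-110)<14)&(hsv[:,:,1]>smin)
    out=[]
    for c in blobs(m,400,40000):
        r=rect(cast(cal,c,z))
        if 74<r[1][0]<88 and 44<r[1][1]<56: out.append((r,c.mean(0).round()))
    return out
E
python3 - <<'E'
from h import *
im1=cv2.imread("pics/w1.png")[:,:,::-1].copy()
p,y,s=pose(); print(p,np.degrees(y),s['wrist_force'])
cal,im=shot('wrist','w2')
for r,c in pockets(cal,im): print(c,r[0].round(4),np.round(r[1],1),round(np.degrees(r[2]),1))
go(.6263,.3035,.2,np.radians(-57.5))
E
```

```text
[0.56297679 0.0254155  0.26768287] 19.01594827378547 [ 0.67923061  0.41787329 -0.41825129]
[325. 286.] [ 0.469  -0.0087] [82.6 49.6] 19.0
[402. 245.] [ 0.5437 -0.074 ] [81.5 50.5] 79.1
[253. 243.] [0.4874 0.0885] [81.5 50.7] -41.1
[242. 154.] [0.5816 0.1214] [79.8 50.3] 78.8
[325. 103.] [0.6568 0.056 ] [78.5 50.3] 19.0
tool shift cm x 14.87 y -24.30 z 7.30  then turn 1.336 (alt -1.806) j6 2.73 clk 7.7
```

View pics/w2.png

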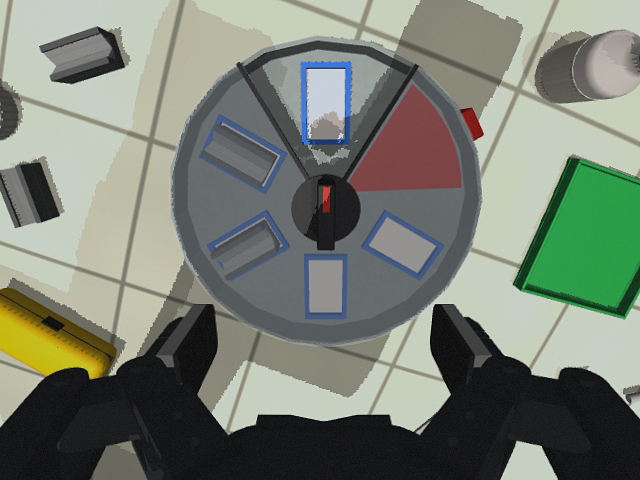

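Request:
{"op": "jog_arm", "data": {
  "moves": [-1,2.1,-3.5,0.5,0,-1,2.1,-3.5,0.5,0,-1,2.1,-3.5,0.5,0,-1,2.1,-3.5,0.5,0,-1,2.1,-3.5,0.5,0]
}}

```text
clock: 8.32
position: [0.6055, 0.2264, 0.2409]
ee_rot: [0.986, 0.165, -0.0, 0.0]
wrist_force: [-0.3, -0.3, 0.2]
opening: 0.0851
gripper_force: 0.0
```

Request:
{"op": "jog_arm", "data": {
  "moves": [-1,2.1,-3.4,0.5,0,-1,2.2,-3.4,0.5,0,-1,0,0,0.5,-0.18,-1,0,0,0.5,-0.18,-1,0,0,0.5,-0.18]
}}

```text
clock: 8.95
position: [0.6252, 0.2995, 0.2156]
ee_rot: [0.903, 0.429, -0.0, -0.002]
wrist_force: [-1.2, 0.0, 0.2]
opening: 0.0854
gripper_force: 0.0
```

Request:
{"op": "jog_arm", "data": {
  "moves": [-1,0,0,0.5,-0.18,-1,0,0,0.5,-0.18,-1,0,0,0.5,-0.18,-1,0,0,0.5,-0.18,-1,0,0,0.3,-0.18]
}}

```text
clock: 9.57
position: [0.6251, 0.2993, 0.1927]
ee_rot: [0.627, 0.779, 0.001, -0.002]
wrist_force: [0.2, -0.4, -0.4]
opening: 0.0854
gripper_force: 0.0
```

Request:
{"op": "jog_arm", "data": {
  "moves": [-1,0,0,0,-0.18,-1,0,0,0,-0.18,-1,0,0,0,0,-1,0,0,0,0,-1,0,0,0,0]
}}

```text
clock: 10.2
position: [0.6253, 0.2993, 0.1932]
ee_rot: [0.481, 0.877, 0.001, -0.001]
wrist_force: [0.5, -0.4, 0.1]
opening: 0.0856
gripper_force: 0.0
```

```bash
python3 - <<'E'
from h import *
p,y,s=pose(); print(p,np.degrees(y))
cal,im=shot('wrist','w3'); print(proj(cal,[[.6263,.302,.016]]))
E
```

```text
[0.62532253 0.29934703 0.1932193 ] 122.4933930922988
[[326.24793824 215.68518569]]
```

View pics/w3.png

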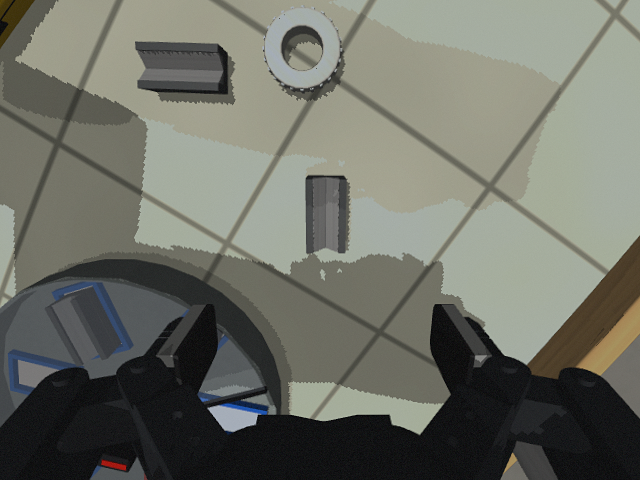

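```bash
cat >> h.py <<'E'
def wspare(cal,im,xy,rad=.075):
    """spare near xy in wrist picture: grey (unsaturated) blob; top edges in z=.032 -> centre"""
    lab=cv2.cvtColor(im,cv2.COLOR_RGB2LAB).astype(int); m=(abs(lab[:,:,2]-128)<4)&(abs(lab[:,:,1]-128)<4)&(lab[:,:,0]<170)
    u=proj(cal,[[*xy,.016]])[0]; v=np.linalg.norm(proj(cal,[[xy[0]+.05,xy[1],.016]])[0]-u)*rad/.05
    k=np.zeros(m.shape,np.uint8); cv2.circle(k,tuple(int(a) for a in u),int(v),1,-1); m=cv2.morphologyEx((m&(k>0)).astype(np.uint8),cv2.MORPH_OPEN,np.ones((3,3)))
    for c in blobs(m,300):
        for z in (.0,.016,.032):
            r=rect(cast(cal,c,z)); print("z",z,c.mean(0).round(),c.min(0),c.max(0),r[0].round(4),np.round(r[1],1),round(np.degrees(r[2]),1))
E
python3 - <<'E'
from h import *
im=cv2.imread("pics/w3.png")[:,:,::-1].copy(); cal=arm.get_calibration("wrist")
for q in [(326,200),(312,215),(300,215),(326,270),(380,180),(330,245),(355,215)]: print(q,im[q[1],q[0]])
wspare(cal,im,(.6263,.302))
print(cast(cal,[[306,177],[346,177],[308,253],[345,253]],.032).round(4), cast(cal,[[326,215]],.032))
E
```

```text
(326, 200) [103 102 101]
(312, 215) [76 78 78]
(300, 215) [166 175 163]
(326, 270) [112 112 100]
(380, 180) [163 163 144]
(330, 245) [117 118 116]
(355, 215) [166 174 165]
z 0.0 [325. 214.] [305 176] [346 252] [0.6274 0.2991] [72.4 37.7] -57.5
z 0.016 [325. 214.] [305 176] [346 252] [0.6254 0.3021] [68.9 35.9] -57.5
z 0.032 [325. 214.] [305 176] [346 252] [0.6234 0.305 ] [65.5 34.1] -57.5
[[0.5928 0.3233]
 [0.6204 0.341 ]
 [0.6288 0.2685]
 [0.6559 0.2858]] [[0.62378521 0.30532379]]
```

```bash
python3 -c "
from h import *
go(.625,.3034,.010,np.radians(-57.5))"
```

```text
tool shift cm x 0.36 y 0.19 z 18.33  then turn 0.000 (alt -3.141) j6 1.34 clk 10.2
```

Request:
{"op": "jog_arm", "data": {
  "moves": [-1,0.18,0.1,4,0,-1,0.18,0.1,4,0,-1,0,0,4,0,-1,0,0,3.6,0,-1,0,0,2.7,0]
}}

```text
clock: 10.88
position: [0.6242, 0.3039, 0.0086]
ee_rot: [0.481, 0.877, 0.001, -0.002]
wrist_force: [0.3, 0.0, 0.3]
opening: 0.0855
gripper_force: 0.0
```

Request:
{"op": "jog_arm", "data": {
  "moves": [0.5,0,0,0,0,0.5,0,0,0,0,1,0,0,0,0,1,0,0,0,0,1,0,0,0,0]
}}

```text
clock: 11.5
position: [0.6259, 0.3045, 0.0123]
ee_rot: [0.48, 0.877, 0.002, -0.0]
wrist_force: [-0.9, -0.8, 7.1]
opening: 0.0328
gripper_force: 62.3
```

Request:
{"op": "jog_arm", "data": {
  "moves": [1,0,0,0,0,1,0,0,-1,0,1,0,0,-3,0,1,0,0,-4,0,1,0,0,-4,0]
}}

```text
clock: 12.12
position: [0.6247, 0.3036, 0.1319]
ee_rot: [0.48, 0.877, 0.001, -0.002]
wrist_force: [0.6, -0.4, -4.4]
opening: 0.0328
gripper_force: 60.9
```

Request:
{"op": "jog_arm", "data": {
  "moves": [1,0,0,-3,0,1,0,0,0,0,1,0,0,0,0,1,0,0,0,0,1,0,0,0,0]
}}

```text
clock: 12.75
position: [0.6245, 0.3033, 0.159]
ee_rot: [0.48, 0.877, 0.0, -0.002]
wrist_force: [-0.3, 0.2, -4.1]
opening: 0.0326
gripper_force: 61.0
```

```bash
python3 - <<'E'
from h import *
p,y,s=pose(); print(p,np.degrees(y),s['opening'],s['gripper_force'],s['wrist_force'],s['torque'])
cal,im=shot('wrist','w4')
go(.6574,.0562,.16,np.radians(19.05))
E
```

```text
[0.62447758 0.30334228 0.15899911] 122.61864883695442 0.032639715207194483 61.00662957876921 [-0.28186265  0.16136489 -4.09572046] [-0.02797097  0.02773909  0.02223281]
tool shift cm x -22.59 y -10.57 z -0.07  then turn -1.334 (alt 1.808) j6 1.35 clk 12.8
```

View pics/w4.png

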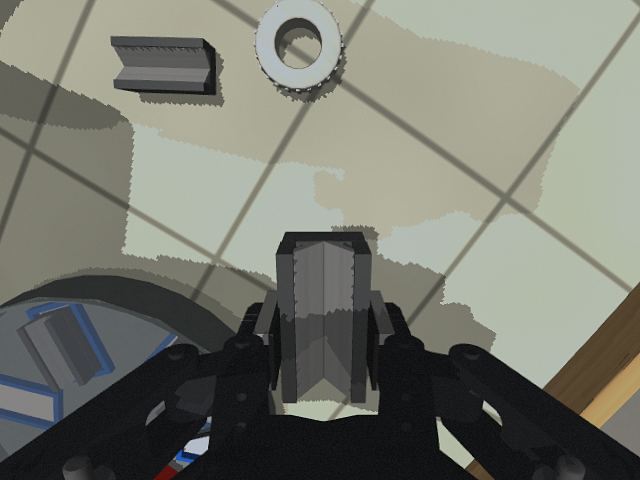

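```bash
cat >> h.py <<'E'
def held(cal,top,bot,zt):
    """pixels of held block: top edge corners (near end) at zt, far-end corners; prints ends in tool frame, mm"""
    p,yaw,_=pose(); R=np.array([[np.cos(yaw),np.sin(yaw)],[np.sin(yaw),-np.cos(yaw)]])
    for q in (top,bot): print(((cast(cal,q,zt)-p[:2])@R.T*1000).round(1))
E
python3 - <<'E'
from h import *
cal=arm.get_calibration("wrist")
held(cal,[[277,253],[371,253]],[[283,402],[367,402]],.1787)
held(cal,[[287,232],[363,232]],[[287,232],[363,232]],.1467)
E
```

```text
[[ 32.2 -16.8]
 [ 32.2  16.4]]
[[-31.7 -16.8]
 [-31.7  17.3]]
[[ 31.2 -16.3]
 [ 31.2  16.9]]
[[ 31.2 -16.3]
 [ 31.2  16.9]]
```

Request:
{"op": "jog_arm", "data": {
  "moves": [1,-3.7,-1.7,0,0,1,-3.7,-1.7,0,0,1,-3.7,-1.7,0,0,1,-3.7,-1.7,0,0,1,-3.7,-1.7,0,0]
}}

```text
clock: 13.42
position: [0.6532, 0.1006, 0.1593]
ee_rot: [0.48, 0.877, 0.001, -0.001]
wrist_force: [-0.5, -0.1, -4.9]
opening: 0.0329
gripper_force: 61.0
```

Request:
{"op": "jog_arm", "data": {
  "moves": [1,-3.7,-1.7,0,0,1,-0.4,-0.4,0,0,1,0,0,0,-0.16,1,0,0,0,-0.17,1,0,0,0,-0.17]
}}

```text
clock: 14.05
position: [0.6573, 0.0568, 0.1592]
ee_rot: [0.245, 0.969, 0.002, -0.001]
wrist_force: [0.0, -0.3, -3.7]
opening: 0.033
gripper_force: 61.0
```

Request:
{"op": "jog_arm", "data": {
  "moves": [1,0,0,0,-0.17,1,0,0,0,-0.17,1,0,0,0,-0.17,1,0,0,0,-0.17,1,0,0,0,-0.154]
}}

```text
clock: 14.68
position: [0.6573, 0.057, 0.1592]
ee_rot: [-0.168, 0.986, 0.002, -0.001]
wrist_force: [0.5, 0.1, -3.9]
opening: 0.0325
gripper_force: 61.0
```

Request:
{"op": "jog_arm", "data": {
  "moves": [1,0,0,0,0,1,0,0,0,0,1,0,0,0,0,1,0,0,0,0,1,0,0,0,0]
}}

```text
clock: 15.3
position: [0.6576, 0.0561, 0.1594]
ee_rot: [-0.165, 0.986, 0.002, -0.0]
wrist_force: [0.8, -0.5, -4.0]
opening: 0.033
gripper_force: 61.0
```

```bash
python3 - <<'E'
from h import *
go(.6574,.0562,.03,np.radians(19.05))
p,y,s=pose(); print(p,np.degrees(y),s['opening'],s['wrist_force'])
cal,im=shot('wrist','w5')
for r,c in pockets(cal,im): print(c,r[0].round(4),np.round(r[1],1),round(np.degrees(r[2]),1))
E
```

```text
tool shift cm x 0.02 y 0.02 z 12.94  then turn -0.000 (alt 3.141) j6 -0.36 clk 15.3
[0.65759683 0.05609147 0.15942007] -160.9734351168796 0.03304853044408571 [ 0.84456441 -0.45538842 -4.02055737]
[428. 157.] [0.5813 0.1209] [80.5 49.5] 79.0
[434.  39.] [0.4876 0.0883] [81.3 49.6] -40.9
[206.  36.] [ 0.5436 -0.0738] [81.3 49.4] 79.2
```

View pics/w5.png

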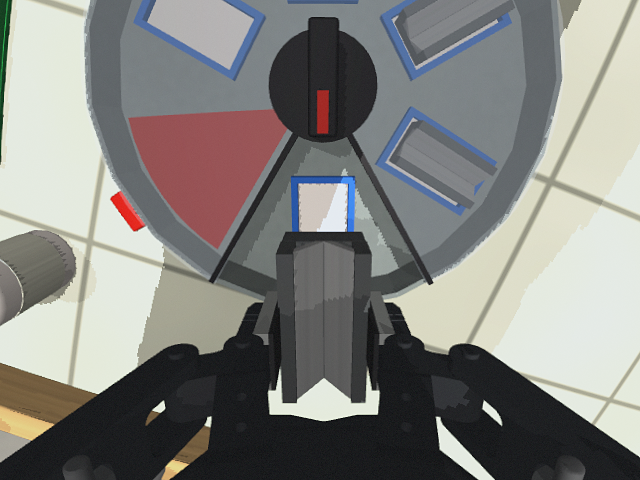

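Request:
{"op": "jog_arm", "data": {
  "moves": [1,0.02,0.02,3,0,1,0,0,3.5,0,1,0,0,3,0,1,0,0,2,0,1,0,0,0.5,0]
}}

```text
clock: 15.98
position: [0.6562, 0.0566, 0.038]
ee_rot: [-0.165, 0.986, 0.002, -0.002]
wrist_force: [-0.8, -0.4, -3.3]
opening: 0.0329
gripper_force: 60.9
```

Request:
{"op": "jog_arm", "data": {
  "moves": [1,0,0,0.3,0,1,0,0,0.3,0,1,0,0,0.3,0,1,0,0,0.3,0,1,0,0,0.1,0]
}}

```text
clock: 16.6
position: [0.6571, 0.0567, 0.0263]
ee_rot: [-0.166, 0.986, 0.002, -0.0]
wrist_force: [-0.3, 0.6, -3.4]
opening: 0.0325
gripper_force: 60.9
```

```bash
python3 - <<'E'
from h import *
go(.6574,.0562,.0243,np.radians(19.05))
p,y,s=pose(); print(p,np.degrees(y),s['opening'],s['wrist_force'],s['torque'])
E
```

```text
tool shift cm x -0.02 y -0.06 z 0.20  then turn 0.000 (alt -3.142) j6 -0.36 clk 16.6
[0.65705318 0.05668703 0.02625055] -160.94583350511917 0.032542661692924066 [-0.32363903  0.55952949 -3.40064451] [-0.01230035  0.03580844 -0.00676397]
```

Request:
{"op": "jog_arm", "data": {
  "moves": [1,0,-0.05,0.15,0,1,0,0,0.1,0,1,0,0,0,0,0.2,0,0,0,0,-0.2,0,0,0,0]
}}

```text
clock: 17.23
position: [0.6578, 0.0562, 0.0242]
ee_rot: [-0.166, 0.986, 0.002, 0.0]
wrist_force: [0.1, -0.8, 0.3]
opening: 0.0502
gripper_force: 0.0
```

Request:
{"op": "jog_arm", "data": {
  "moves": [-0.2,0,0,0,0,-0.2,0,0,0,0,-0.2,0,0,-2,0,-0.2,0,0,-3,0,-0.2,0,0,-3,0]
}}

```text
clock: 17.85
position: [0.6573, 0.056, 0.1047]
ee_rot: [-0.166, 0.986, 0.002, -0.0]
wrist_force: [0.5, -0.5, 0.7]
opening: 0.051
gripper_force: 0.0
```

Request:
{"op": "jog_arm", "data": {
  "moves": [-0.2,0,0,-3,0,-0.5,0,0,-3,0,-1,0,0,-3,0,-1,0,0,-2,0,-1,0,0,0,0]
}}

```text
clock: 18.48
position: [0.6586, 0.0555, 0.2154]
ee_rot: [-0.166, 0.986, 0.002, 0.001]
wrist_force: [-1.1, -0.2, -0.2]
opening: 0.0856
gripper_force: 0.0
```

```bash
python3 - <<'E'
from h import *
p,y,s=pose(); print(p,np.degrees(y),s['opening'],s['wrist_force'],s['torque'])
cal,im=shot('wrist','w6')
go(.5629,.0235,.066,np.radians(19.05))
E
```

```text
[0.65857772 0.05553384 0.21543272] -160.94502118144428 0.08558507960750976 [-1.06421271 -0.17118277 -0.22632013] [ 0.03521885 -0.0324896   0.03071859]
tool shift cm x 10.02 y 0.07 z 14.80  then turn 0.000 (alt -3.141) j6 -0.36 clk 18.5
```

View pics/w6.png

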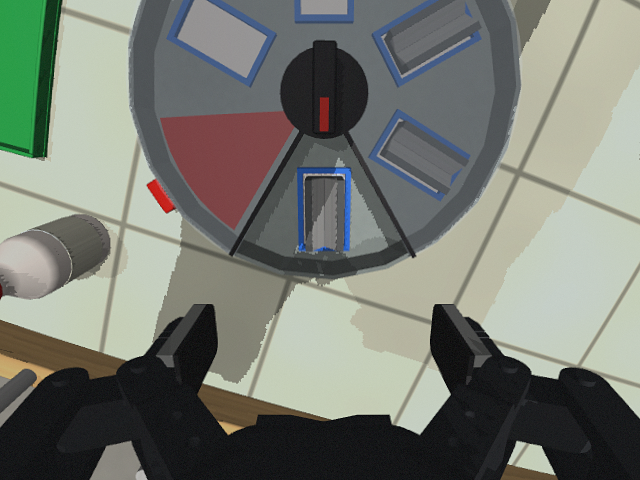

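Request:
{"op": "jog_arm", "data": {
  "moves": [-1,3,0,0,0,-1,4,0,0,0,-1,3,0.05,0,0,-1,0,0,3,0,-1,0,0,3,0]
}}

```text
clock: 19.15
position: [0.562, 0.0235, 0.1523]
ee_rot: [-0.165, 0.986, 0.002, -0.001]
wrist_force: [-1.3, 0.4, -0.2]
opening: 0.0856
gripper_force: 0.0
```

Request:
{"op": "jog_arm", "data": {
  "moves": [-1,0,0,3,0,-1,0,0,3,0,-1,0,0,2,0,-1,0,0,0.8,0,-1,0,0,0,0]
}}

```text
clock: 19.77
position: [0.562, 0.024, 0.0652]
ee_rot: [-0.166, 0.986, 0.002, -0.001]
wrist_force: [-0.1, -0.4, 0.2]
opening: 0.0855
gripper_force: 0.0
```

```bash
python3 - <<'E'
from h import *
go(.563,.0235,.066,np.radians(19.05))
E
```

```text
tool shift cm x -0.07 y -0.08 z -0.08  then turn 0.000 (alt -3.142) j6 -0.42 clk 19.8
```

Request:
{"op": "jog_arm", "data": {
  "moves": [-1,-0.07,-0.05,0,0,0.5,0,0,0,0,1,0,0,0,0,1,0,0,0,0,1,0,0,0,0]
}}

```text
clock: 20.4
position: [0.5636, 0.0236, 0.0662]
ee_rot: [-0.165, 0.986, 0.002, -0.0]
wrist_force: [-2.4, 0.3, 2.1]
opening: 0.0152
gripper_force: 58.3
```

Request:
{"op": "jog_arm", "data": {
  "moves": [1,0,0,-0.15,0,1,0,0,0,0.1,1,0,0,0,0.18,1,0,0,0,0.18,1,0,0,0,0.18]
}}

```text
clock: 21.02
position: [0.5636, 0.0231, 0.0663]
ee_rot: [0.156, 0.988, 0.001, -0.001]
wrist_force: [5.0, -3.0, -15.3]
opening: 0.015
gripper_force: 60.7
```

Request:
{"op": "jog_arm", "data": {
  "moves": [1,0,0,0,0.18,1,0,0,0,0.18,1,0,0,0,0.18,1,0,0,0,0.18,1,0,0,0,0.18]
}}

```text
clock: 21.65
position: [0.5632, 0.0227, 0.0663]
ee_rot: [0.57, 0.821, 0.0, -0.002]
wrist_force: [2.9, -5.7, -13.8]
opening: 0.0147
gripper_force: 60.9
```

Request:
{"op": "jog_arm", "data": {
  "moves": [1,0,0,0,0.18,1,0,0,0,0.18,1,0,0,0,0.18,1,0,0,0,0.18,1,0,0,0,0.18]
}}

```text
clock: 22.28
position: [0.5626, 0.0227, 0.0663]
ee_rot: [0.871, 0.492, -0.001, -0.002]
wrist_force: [-0.6, -5.0, -11.0]
opening: 0.0147
gripper_force: 61.2
```

Request:
{"op": "jog_arm", "data": {
  "moves": [1,0,0,0,0.18,1,0,0,0,0.18,1,0,0,0,0.12,1,0,0,0,0.05,1,0,0,0,0]
}}

```text
clock: 22.9
position: [0.5623, 0.023, 0.0663]
ee_rot: [0.968, 0.249, -0.002, -0.002]
wrist_force: [-0.8, -4.4, -14.7]
opening: 0.0152
gripper_force: 61.0
```

```bash
python3 - <<'E'
from h import *
go(.563,.0235,.066,np.radians(19.05))
p,y,s=pose(); print(p,np.degrees(y),s['opening'],s['wrist_force'],s['torque'])
E
```

```text
tool shift cm x 0.08 y -0.01 z 0.03  then turn 0.172 (alt -2.970) j6 2.55 clk 22.9
[0.5623256  0.02303038 0.06629178] 28.879866477677165 0.015186601058847018 [ -0.84792524  -4.42403675 -14.69548866] [-1.2777641  -0.28886711 -0.07316259]
```

Request:
{"op": "jog_arm", "data": {
  "moves": [1,0,0,0.1,0.1,1,0,0,0,0.072,1,0,0,0,0,1,0,0,0,0,1,0,0,0,0]
}}

```text
clock: 23.52
position: [0.5623, 0.0231, 0.0662]
ee_rot: [0.986, 0.166, -0.002, -0.001]
wrist_force: [-4.4, -3.9, -3.3]
opening: 0.0148
gripper_force: 62.5
```

Request:
{"op": "jog_arm", "data": {
  "moves": [0,0,0,0,0,-1,0,0,0,0,-1,0,0,0,0,-1,0,0,-4,0,-1,0,0,-5,0]
}}

```text
clock: 24.15
position: [0.5629, 0.0235, 0.1568]
ee_rot: [0.986, 0.165, -0.001, -0.002]
wrist_force: [1.5, -0.2, 0.0]
opening: 0.0851
gripper_force: 0.0
```

```bash
sed -i 's/V<130/V<130/; s/hsv\[:,:,2\]<140)/hsv[:,:,2]<128)/' h.py; python3 - <<'E'
from h import *
p,y,s=pose(); print(p,np.degrees(y),s['opening'],s['wrist_force'])
cal,im=shot('top','t1')
for cc,r in topspares(cal,im)[0]: print(cc.round(4),r[0].round(4),np.round(r[1],1),round(np.degrees(r[2]),1))
go(.418,-.2246,.193,np.radians(4.5))
E
```

```text
[0.56292952 0.02352852 0.15680569] 19.051771750001837 0.08508239855114502 [ 1.5098165  -0.19438959  0.00754748]
[ 0.4189 -0.2202] [ 0.4183 -0.2235] [68.2 38.3] 6.5
[ 0.4227 -0.3728] [ 0.4227 -0.3767] [70.6 39.9] 19.2
[0.4633 0.3439] [0.4638 0.3439] [65.9 42. ] 30.2
tool shift cm x -22.13 y 18.58 z -2.90  then turn 0.254 (alt -2.887) j6 2.72 clk 24.2
```

Request:
{"op": "jog_arm", "data": {
  "moves": [-1,-2.7,2.3,-0.6,0,-1,-2.7,2.3,-0.6,0,-1,-2.7,2.3,-0.6,0,-1,-2.7,2.3,-0.6,0,-1,-2.7,2.3,-0.5,0]
}}

```text
clock: 24.82
position: [0.4732, -0.1304, 0.1854]
ee_rot: [0.986, 0.166, 0.0, -0.002]
wrist_force: [-0.3, -0.1, 0.1]
opening: 0.0852
gripper_force: 0.0
```

Request:
{"op": "jog_arm", "data": {
  "moves": [-1,-2.7,2.3,0,0,-1,-2.7,2.3,0,0,-1,-2.7,2.3,0,0,-1,-0.5,0.2,0,0.127,-1,0,0,0,0.127]
}}

```text
clock: 25.45
position: [0.4152, -0.2253, 0.1848]
ee_rot: [0.999, 0.036, -0.0, -0.002]
wrist_force: [0.6, 0.7, 0.6]
opening: 0.0853
gripper_force: 0.0
```

Request:
{"op": "jog_arm", "data": {
  "moves": [-1,0,0,0,0,-1,0,0,0,0,-1,0,0,0,0,-1,0,0,0,0,-1,0,0,0,0]
}}

```text
clock: 26.08
position: [0.4155, -0.2246, 0.1847]
ee_rot: [0.999, 0.039, -0.001, -0.002]
wrist_force: [-0.2, -0.9, 0.7]
opening: 0.0853
gripper_force: 0.0
```

```bash
python3 - <<'E'
from h import *
p,y,s=pose(); print(p,np.degrees(y))
cal,im=shot('wrist','w7'); wspare(cal,im,(.4185,-.223))
c=cv2.resize(im[100:330,200:450],None,fx=2.4,fy=2.4); cv2.imwrite('pics/w7c.png',c[:,:,::-1])
E
```

```text
[ 0.41546576 -0.22458588  0.18472266] 4.511321609536016
z 0.0 [326. 218.] [304 179] [347 259] [ 0.4099 -0.2268] [74.8 37.7] 6.7
z 0.016 [326. 218.] [304 179] [347 259] [ 0.4137 -0.2265] [71.2 35.9] 6.7
z 0.032 [326. 218.] [304 179] [347 259] [ 0.4176 -0.2261] [67.5 34. ] 6.7
```

View pics/w7c.png

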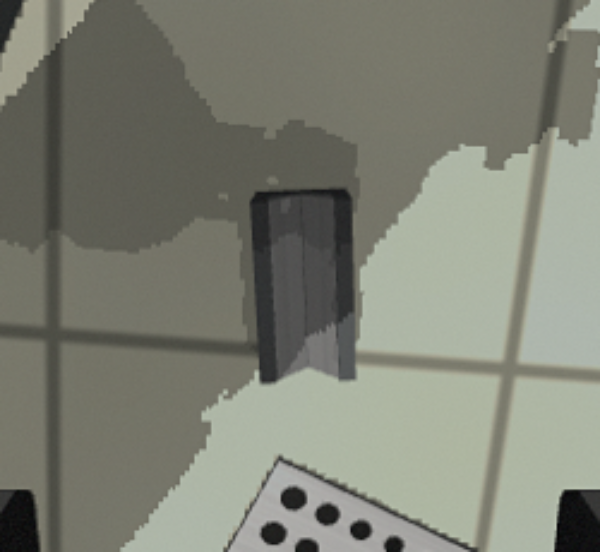

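```bash
python3 -c "
from h import *
go(.4155,-.2263,.0105,np.radians(6.7))"
```

```text
tool shift cm x -0.01 y 0.17 z 17.42  then turn -0.038 (alt 3.103) j6 2.41 clk 26.1
```

Request:
{"op": "jog_arm", "data": {
  "moves": [-1,0,0.17,3.5,-0.038,-1,0,0,4,0,-1,0,0,4,0,-1,0,0,3.6,0,-1,0,0,2.3,0]
}}

```text
clock: 26.75
position: [0.4147, -0.2253, 0.0092]
ee_rot: [0.998, 0.058, -0.001, -0.002]
wrist_force: [0.7, -0.7, 0.0]
opening: 0.0854
gripper_force: 0.0
```

Request:
{"op": "jog_arm", "data": {
  "moves": [0.5,0,0,0,0,0.5,0,0,0,0,1,0,0,0,0,1,0,0,0,0,1,0,0,0,0]
}}

```text
clock: 27.38
position: [0.4162, -0.2265, 0.0121]
ee_rot: [0.998, 0.058, 0.0, -0.001]
wrist_force: [-0.4, 0.6, 6.0]
opening: 0.0328
gripper_force: 60.4
```

Request:
{"op": "jog_arm", "data": {
  "moves": [1,0,0,0,0,1,0,0,-1,0,1,0,0,-3,0,1,0,0,-4,0,1,0,0,-4,0]
}}

```text
clock: 28.0
position: [0.4152, -0.2259, 0.1326]
ee_rot: [0.998, 0.058, -0.001, -0.002]
wrist_force: [0.7, -0.4, -4.4]
opening: 0.0325
gripper_force: 60.6
```

Request:
{"op": "jog_arm", "data": {
  "moves": [1,0,0,-3,0,1,0,0,0,0,1,0,0,0,0,1,0,0,0,0,1,0,0,0,0]
}}

```text
clock: 28.62
position: [0.415, -0.2259, 0.1598]
ee_rot: [0.998, 0.058, -0.001, -0.002]
wrist_force: [0.1, 0.1, -3.7]
opening: 0.0331
gripper_force: 60.8
```

```bash
python3 - <<'E'
from h import *
p,y,s=pose(); print(p,np.degrees(y),s['opening'],s['gripper_force'],s['wrist_force'],s['torque'])
cal,im=shot('wrist','w8')
g=cv2.cvtColor(im,cv2.COLOR_RGB2GRAY).astype(int)
print(g[222:266:2,300],g[222:266:2,345]); print(g[390:412,289],g[390:412,360])
go(.4684,-.0091,.16,np.radians(19.05))
E
```

```text
[ 0.41501552 -0.22587208  0.1598122 ] 6.657643220557704 0.03312824061221104 60.79549692571163 [ 0.09132329  0.08933373 -3.74023451] [-0.02144883 -0.01729692 -0.05240165]
[112 112 111 112 103  32  36  37  37  38  47  48  62  64  78  79  79  79
  81  80  78  78] [137 146 215 213 173  29  32  35  34  38  48  48  64  70  80  78  79  79
  77  78  81  79]
[ 60  58  60  60  58  58  62  57  61  61  57  53 108 190 216 212 213 212
 213 212 211 212] [ 93  93  92  94  92  92  93  93  91  92  90  88 125 193 215 211 211 210
 211 211 211 211]
tool shift cm x 7.80 y -20.93 z -0.00  then turn -0.216 (alt 2.925) j6 2.37 clk 28.7
```

Request:
{"op": "jog_arm", "data": {
  "moves": [1,1.5,-4,0,0,1,1.5,-4,0,0,1,1.5,-4,0,0,1,1.5,-4,0,0,1,1.5,-4,0,0]
}}

```text
clock: 29.3
position: [0.4669, -0.0175, 0.1611]
ee_rot: [0.998, 0.058, -0.001, -0.002]
wrist_force: [0.4, -0.7, -3.7]
opening: 0.0325
gripper_force: 61.1
```

Request:
{"op": "jog_arm", "data": {
  "moves": [1,0.3,-0.93,0,0,1,0,0,0,-0.108,1,0,0,0,-0.108,1,0,0,0,0,1,0,0,0,0]
}}

```text
clock: 29.92
position: [0.4686, -0.0097, 0.1613]
ee_rot: [0.986, 0.164, -0.001, -0.002]
wrist_force: [-0.2, 0.2, -4.1]
opening: 0.0326
gripper_force: 61.3
```

```bash
python3 - <<'E'
from h import *
go(.4684,-.0091,.038,np.radians(19.05))
p,y,s=pose(); print(p,np.degrees(y),s['opening'])
cal,im=shot('wrist','w9')
for r,c in pockets(cal,im): print(c,r[0].round(4),np.round(r[1],1),round(np.degrees(r[2]),1))
E
```

```text
tool shift cm x -0.00 y -0.07 z 12.33  then turn -0.003 (alt 3.138) j6 2.63 clk 29.9
[ 0.46862518 -0.00971212  0.16125816] 18.868391113220884 0.03255053520790854
[218. 158.] [0.4872 0.0885] [81.1 49.6] -40.9
[435. 161.] [ 0.5434 -0.0742] [80.8 49.5] 79.0
[212.  40.] [0.5811 0.1205] [81.3 49.4] 79.0
```

View pics/w9.png

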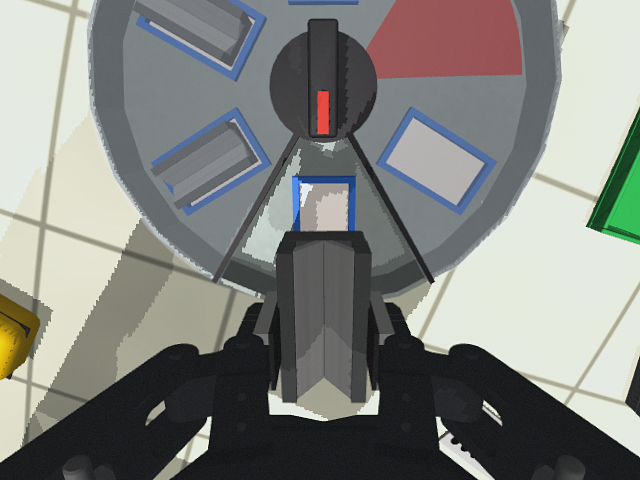

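Request:
{"op": "jog_arm", "data": {
  "moves": [1,0,-0.06,3,-0.003,1,0,0,3.5,0,1,0,0,3,0,1,0,0,2,0,1,0,0,0.5,0]
}}

```text
clock: 30.6
position: [0.4675, -0.0084, 0.0404]
ee_rot: [0.986, 0.166, -0.001, -0.002]
wrist_force: [-0.5, 0.2, -4.0]
opening: 0.0328
gripper_force: 61.2
```

Request:
{"op": "jog_arm", "data": {
  "moves": [1,0,0,0.3,0,1,0,0,0.3,0,1,0,0,0.3,0,1,0,0,0.3,0,1,0,0,0.2,0]
}}

```text
clock: 31.22
position: [0.4684, -0.0083, 0.0273]
ee_rot: [0.986, 0.167, -0.0, -0.002]
wrist_force: [0.4, -0.4, -4.6]
opening: 0.033
gripper_force: 61.2
```

```bash
python3 - <<'E'
from h import *
go(.4684,-.0091,.0241,np.radians(19.05))
p,y,s=pose(); print(p,np.degrees(y),s['wrist_force'],s['torque'])
E
```

```text
tool shift cm x -0.03 y 0.08 z 0.32  then turn 0.003 (alt -3.139) j6 2.63 clk 31.2
[ 0.46839538 -0.0083064   0.02734739] 19.204628332257748 [ 0.41876823 -0.41027929 -4.64486157] [ 0.01709717 -0.00012136 -0.04617004]
```

Request:
{"op": "jog_arm", "data": {
  "moves": [1,0,0.06,0.15,0.003,1,0,0,0.15,0,1,0,0,0.04,0,0.2,0,0,0,0,-0.2,0,0,0,0]
}}

```text
clock: 31.85
position: [0.469, -0.0089, 0.0243]
ee_rot: [0.986, 0.165, 0.0, -0.002]
wrist_force: [1.6, -0.1, -0.4]
opening: 0.0503
gripper_force: 0.0
```

Request:
{"op": "jog_arm", "data": {
  "moves": [-0.2,0,0,0,0,-0.2,0,0,0,0,-0.2,0,0,-2,0,-0.2,0,0,-3,0,-0.2,0,0,-3,0]
}}

```text
clock: 32.48
position: [0.4685, -0.0091, 0.1049]
ee_rot: [0.986, 0.165, -0.0, -0.002]
wrist_force: [-0.1, 0.9, -0.4]
opening: 0.0514
gripper_force: 0.0
```

Request:
{"op": "jog_arm", "data": {
  "moves": [-0.2,0,0,-3,0,-0.5,0,0,-3,0,-1,0,0,-3,0,-1,0,0,0,0,-1,0,0,0,0]
}}

```text
clock: 33.1
position: [0.4684, -0.0094, 0.1935]
ee_rot: [0.986, 0.165, -0.001, -0.002]
wrist_force: [-0.2, 0.1, -0.2]
opening: 0.0853
gripper_force: 0.0
```

```bash
cat >> h.py <<'E'
def inpocket(cal,im,xy):
    """block and fence in an open pocket: fence rect at .02, block dark mask (z .044 top) in mm along/across from fence centre"""
    u=proj(cal,[[*xy,.02]])[0]; print("pocket px",u.round())
    hsv=cv2.cvtColor(im,cv2.COLOR_RGB2HSV).astype(int)
    for r,c in pockets(cal,im,smin=90): print("fence",c,r[0].round(4),np.round(r[1],1),round(np.degrees(r[2]),1))
E
python3 - <<'E'
from h import *
p,y,s=pose(); print(p,np.degrees(y),s['opening'],s['wrist_force'])
cal,im=shot('wrist','w10'); inpocket(cal,im,(.4684,-.0091))
a=cv2.imread("pics/w6.png")[150:270,260:390]; u=proj(cal,[[.4684,-.0091,.012]])[0].astype(int)
b=im[u[1]-60:u[1]+60,u[0]-65:u[0]+65,::-1]
cv2.imwrite("pics/cmp.png",cv2.resize(np.hstack([a,b]),None,fx=3,fy=3))
go(.5629,.0234,.2,np.radians(19.05))
E
```

```text
[ 0.46844498 -0.00940625  0.19345588] 19.030747836469498 0.0852521216214595 [-0.21853291  0.14729347 -0.16720472]
pocket px [324. 217.]
fence [324. 208.] [ 0.468  -0.0092] [78.4 49.4] 19.0
fence [229. 154.] [0.4872 0.0887] [79.7 49. ] -40.8
fence [425. 158.] [ 0.5434 -0.0743] [79.7 48.8] 79.0
fence [225.  44.] [0.5811 0.1207] [80.4 48.9] 78.9
tool shift cm x 10.02 y -0.01 z -0.68  then turn -0.000 (alt 3.141) j6 2.63 clk 33.1
```

View pics/cmp.png

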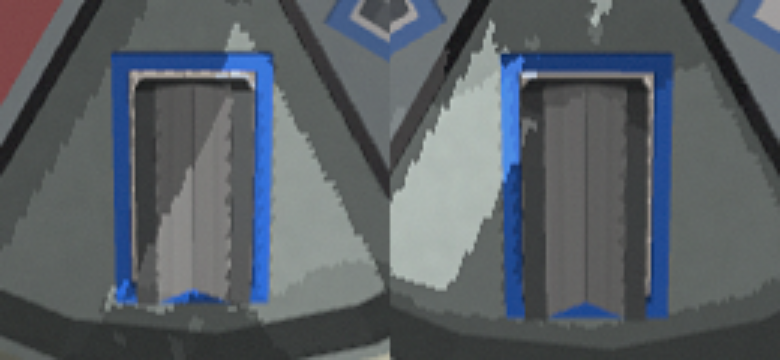

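Request:
{"op": "jog_arm", "data": {
  "moves": [-1,4,0,0,0,-1,4,0,0,0,-1,2,0,0,0,-1,0,0,3,0,-1,0,0,3,0]
}}

```text
clock: 33.78
position: [0.5629, 0.0236, 0.132]
ee_rot: [0.986, 0.165, -0.001, -0.002]
wrist_force: [-0.2, -0.1, 1.0]
opening: 0.0855
gripper_force: 0.0
```

Request:
{"op": "jog_arm", "data": {
  "moves": [-1,0,0,3,0,-1,0,0,2.7,0,-1,0,0,1,0,-1,0,0,0,0,-1,0,0,0,0]
}}

```text
clock: 34.4
position: [0.5638, 0.0235, 0.0679]
ee_rot: [0.986, 0.165, 0.0, -0.002]
wrist_force: [-0.0, -0.8, 0.2]
opening: 0.0857
gripper_force: 0.0
```

```bash
python3 - <<'E'
from h import *
go(.563,.0234,.066,np.radians(19.05))
E
```

```text
tool shift cm x -0.08 y -0.01 z 0.19  then turn -0.000 (alt 3.141) j6 2.72 clk 34.4
```

Request:
{"op": "jog_arm", "data": {
  "moves": [0,-0.07,0,0.1,0,1,0,0,0,0,1,0,0,0,0,1,0,0,0,0,1,0,0,0,0]
}}

```text
clock: 35.02
position: [0.5626, 0.0232, 0.0663]
ee_rot: [0.986, 0.165, -0.0, -0.002]
wrist_force: [-1.1, 0.1, 5.0]
opening: 0.015
gripper_force: 58.7
```

Request:
{"op": "jog_arm", "data": {
  "moves": [1,0,0,-0.1,-0.1,1,0,0,0,-0.17,1,0,0,0,-0.17,1,0,0,0,-0.17,1,0,0,0,-0.17]
}}

```text
clock: 35.65
position: [0.5628, 0.023, 0.0664]
ee_rot: [0.848, 0.53, 0.0, -0.002]
wrist_force: [2.9, -2.2, -7.4]
opening: 0.0151
gripper_force: 59.7
```

Request:
{"op": "jog_arm", "data": {
  "moves": [1,0,0,0,-0.17,1,0,0,0,-0.097,1,0,0,0,0,1,0,0,0,0,1,0,0,0,0]
}}

```text
clock: 36.28
position: [0.5629, 0.023, 0.0664]
ee_rot: [0.772, 0.635, 0.001, -0.001]
wrist_force: [5.1, -2.3, -11.6]
opening: 0.0151
gripper_force: 59.4
```

```bash
python3 - <<'E'
from h import *
go(.563,.0234,.066,np.radians(79.05)); print(pose()[2]['wrist_force'])
E
```

```text
tool shift cm x 0.04 y 0.01 z 0.04  then turn -0.003 (alt 3.138) j6 1.67 clk 36.3
[  5.13443122  -2.34609719 -11.57993461]
```

Cap is at 79° (mod π), i.e. over pocket 5. Release and go to spare D.

Request:
{"op": "jog_arm", "data": {
  "moves": [1,0,0,0.1,-0.003,0,0,0,0,0,-1,0,0,0,0,-1,0,0,0,0,-1,0,0,-4,0]
}}

```text
clock: 36.9
position: [0.5602, 0.0235, 0.1041]
ee_rot: [0.771, 0.637, -0.001, -0.004]
wrist_force: [0.9, 0.7, -0.3]
opening: 0.0848
gripper_force: 0.0
```

Request:
{"op": "jog_arm", "data": {
  "moves": [-1,0,0,-4,0,-1,0,0,-3,0,-1,0,0,0,0,-1,0,0,0,0,-1,0,0,0,0]
}}

```text
clock: 37.52
position: [0.5618, 0.0231, 0.1748]
ee_rot: [0.771, 0.637, -0.0, -0.002]
wrist_force: [-0.4, -0.6, -0.6]
opening: 0.0854
gripper_force: 0.0
```

```bash
python3 - <<'E'
from h import *
cal,im=shot('top','t2')
for cc,r in topspares(cal,im)[0]: print(cc.round(4),r[0].round(4),np.round(r[1],1),round(np.degrees(r[2]),1))
go(.4227,-.378,.185,np.radians(19))
E
```

```text
[ 0.4231 -0.3726] [ 0.4231 -0.3766] [71.4 39.9] 19.2
[0.4634 0.3441] [0.464 0.344] [66.  43.3] 28.5
tool shift cm x -42.01 y -6.16 z -1.01  then turn 1.051 (alt -2.091) j6 1.67 clk 37.6
```

Request:
{"op": "jog_arm", "data": {
  "moves": [-1,-4.2,-0.6,-0.2,0,-1,-4.2,-0.6,-0.2,0,-1,-4.2,-0.6,-0.2,0,-1,-4.2,-0.6,-0.2,0,-1,-4.2,-0.6,-0.2,0]
}}

```text
clock: 38.2
position: [0.4929, -0.1788, 0.1848]
ee_rot: [0.771, 0.637, 0.0, -0.002]
wrist_force: [0.5, -0.2, 0.4]
opening: 0.0855
gripper_force: 0.0
```

Request:
{"op": "jog_arm", "data": {
  "moves": [-1,-4.2,-0.6,0,0,-1,-4.2,-0.6,0,0,-1,-4.2,-0.6,0,0,-1,-4.2,-0.6,0,0,-1,-4.2,-0.7,0,0]
}}

```text
clock: 38.83
position: [0.4232, -0.3792, 0.1841]
ee_rot: [0.771, 0.637, 0.001, -0.002]
wrist_force: [1.0, -0.8, -0.4]
opening: 0.0851
gripper_force: 0.0
```

Request:
{"op": "jog_arm", "data": {
  "moves": [-1,0,0,0,0.175,-1,0,0,0,0.175,-1,0,0,0,0.175,-1,0,0,0,0.175,-1,0,0,0,0.175]
}}

```text
clock: 39.45
position: [0.4237, -0.3779, 0.184]
ee_rot: [0.969, 0.248, -0.0, -0.002]
wrist_force: [0.3, -0.9, 0.2]
opening: 0.0854
gripper_force: 0.0
```

Request:
{"op": "jog_arm", "data": {
  "moves": [-1,0,0,0,0.175,-1,0,0,0,0,-1,0,0,0,0,-1,0,0,0,0,-1,0,0,0,0]
}}

```text
clock: 40.08
position: [0.424, -0.3782, 0.1848]
ee_rot: [0.986, 0.166, -0.0, -0.002]
wrist_force: [-0.3, -0.5, -0.8]
opening: 0.0855
gripper_force: 0.0
```

```bash
cat >> h.py <<'E'
def spare_centre(cal,im,xy):
    wspare(cal,im,xy); yaw=pose()[1]; print("add to z.016 centre, m:",(.00175*np.array([np.cos(yaw),np.sin(yaw)])).round(4))
E
python3 - <<'E'
from h import *
p,y,s=pose(); print(p,np.degrees(y))
cal,im=shot('wrist','w11'); spare_centre(cal,im,(.423,-.378))
E
```

```text
[ 0.423973   -0.37815785  0.18476331] 19.096667636035814
z 0.0 [324. 222.] [304 183] [345 262] [ 0.4153 -0.3812] [74.4 37.4] 19.2
z 0.016 [324. 222.] [304 183] [345 262] [ 0.4191 -0.3799] [70.8 35.6] 19.2
z 0.032 [324. 222.] [304 183] [345 262] [ 0.4229 -0.3786] [67.1 33.8] 19.2
add to z.016 centre, m: [0.0017 0.0006]
```

```bash
python3 -c "
from h import *
go(.4208,-.3793,.0105,np.radians(19.2))"
```

```text
tool shift cm x -0.34 y 0.00 z 17.43  then turn -0.002 (alt 3.139) j6 1.95 clk 40.1
```

Request:
{"op": "jog_arm", "data": {
  "moves": [-1,-0.34,0,3.5,0,-1,0,0,4,0,-1,0,0,4,0,-1,0,0,3.6,0,-1,0,0,2.3,0]
}}

```text
clock: 40.75
position: [0.42, -0.378, 0.0091]
ee_rot: [0.986, 0.166, -0.001, -0.003]
wrist_force: [1.1, 1.1, 0.5]
opening: 0.0852
gripper_force: 0.0
```

Request:
{"op": "jog_arm", "data": {
  "moves": [0.5,0,0,0,0,0.5,0,0,0,0,1,0,0,0,0,1,0,0,0,0,1,0,0,0,0]
}}

```text
clock: 41.38
position: [0.4213, -0.3795, 0.0123]
ee_rot: [0.986, 0.165, 0.0, -0.001]
wrist_force: [-1.1, 1.3, 6.9]
opening: 0.033
gripper_force: 61.0
```

Request:
{"op": "jog_arm", "data": {
  "moves": [1,0,0,0,0,1,0,0,-1,0,1,0,0,-3,0,1,0,0,-4,0,1,0,0,-4,0]
}}

```text
clock: 42.0
position: [0.4204, -0.3788, 0.1325]
ee_rot: [0.986, 0.165, -0.0, -0.002]
wrist_force: [-0.1, -0.6, -3.1]
opening: 0.0328
gripper_force: 60.3
```

Request:
{"op": "jog_arm", "data": {
  "moves": [1,0,0,-3,0,1,0,0,0,0,1,0,0,0,0,1,0,0,0,0,1,0,0,0,0]
}}

```text
clock: 42.62
position: [0.4203, -0.3787, 0.1597]
ee_rot: [0.986, 0.165, -0.001, -0.003]
wrist_force: [0.3, -0.2, -2.6]
opening: 0.0326
gripper_force: 60.5
```

```bash
python3 - <<'E'
from h import *
p,y,s=pose(); print(p,np.degrees(y),s['opening'],s['gripper_force'],s['wrist_force'],s['torque'])
cal,im=shot('wrist','w12')
g=cv2.cvtColor(im,cv2.COLOR_RGB2GRAY).astype(int)
print(g[222:266:2,300],g[222:266:2,345]); print(g[390:412,289],g[390:412,360])
go(.5439,-.0748,.16,np.radians(79.05))
E
```

```text
[ 0.42029684 -0.3787097   0.15972245] 19.03260075188363 0.03256459029619988 60.51858454942703 [ 0.28484264 -0.17458321 -2.63175668] [-0.07177304 -0.01130217 -0.04723753]
[192 194 208 211  90  32  33  34  36  44  45  53  63  70  76  77  76  76
  77  76  77  76] [206 207 205 211  90  27  35  33  33  43  45  59  61  74  75  75  75  76
  76  77  75  76]
[ 92  88  90  88  89  88  90  89  90  89  85 118 184 208 207 205 206 206
 206 205 206 206] [ 87  91  89  89  88  89  89  89  90  88  85 118 184 209 206 206 206 206
 205 206 204 206]
tool shift cm x 21.59 y -24.72 z -0.01  then turn -1.048 (alt 2.094) j6 1.95 clk 42.7
```

Request:
{"op": "jog_arm", "data": {
  "moves": [1,2.4,-2.75,0,0,1,2.4,-2.75,0,0,1,2.4,-2.75,0,0,1,2.4,-2.75,0,0,1,2.4,-2.75,0,0]
}}

```text
clock: 43.3
position: [0.4896, -0.2089, 0.161]
ee_rot: [0.986, 0.165, -0.0, -0.002]
wrist_force: [-0.8, -0.5, -2.5]
opening: 0.0332
gripper_force: 60.5
```

Request:
{"op": "jog_arm", "data": {
  "moves": [1,2.4,-2.75,0,0,1,2.4,-2.75,0,0,1,2.4,-2.75,0,0,1,2.4,-2.75,0,0,1,0,0,0,-0.175]
}}

```text
clock: 43.92
position: [0.5448, -0.0724, 0.1613]
ee_rot: [0.967, 0.254, -0.0, -0.002]
wrist_force: [-0.6, -0.3, -3.7]
opening: 0.0325
gripper_force: 60.7
```

Request:
{"op": "jog_arm", "data": {
  "moves": [1,0,0,0,-0.175,1,0,0,0,-0.175,1,0,0,0,-0.175,1,0,0,0,-0.175,1,0,0,0,-0.173]
}}

```text
clock: 44.55
position: [0.544, -0.0747, 0.1613]
ee_rot: [0.769, 0.639, 0.0, -0.002]
wrist_force: [0.6, 0.4, -3.5]
opening: 0.033
gripper_force: 60.7
```

Request:
{"op": "jog_arm", "data": {
  "moves": [1,0,0,0,0,1,0,0,0,0,1,0,0,0,0,1,0,0,0,0,1,0,0,0,0]
}}

```text
clock: 45.18
position: [0.5442, -0.0748, 0.1617]
ee_rot: [0.771, 0.636, 0.001, -0.002]
wrist_force: [0.2, 0.3, -2.5]
opening: 0.0327
gripper_force: 60.7
```

```bash
python3 - <<'E'
from h import *
go(.5438,-.0748,.038,np.radians(79.05))
p,y,s=pose(); print(p,np.degrees(y),s['opening'])
cal,im=shot('wrist','w13')
for r,c in pockets(cal,im): print(c,r[0].round(4),np.round(r[1],1),round(np.degrees(r[2]),1))
# opening edges: dark pixels on the row just above the block
g=cv2.cvtColor(im,cv2.COLOR_RGB2GRAY); 
for row in (180,200,220): print(row,[int(c) for c in np.where(g[row,200:440]<45)[0]+200])
E
```

```text
tool shift cm x -0.01 y -0.04 z 12.37  then turn -0.000 (alt 3.142) j6 1.49 clk 45.2
[ 0.54423068 -0.07479473  0.16171927] 79.04495742024461 0.03268905001234848
[218. 158.] [ 0.4684 -0.0091] [80.9 49.7] 19.0
[434.  40.] [0.6559 0.0557] [81.  49.7] 19.2
[213.  40.] [0.4876 0.0883] [81.2 49.5] -41.0
180 [268, 269, 270, 271, 272, 273, 274, 372]
200 [257, 258, 259, 260, 261, 262, 263, 383, 384, 385, 386, 387, 388]
220 [246, 247, 248, 249, 250, 251, 348, 395, 396, 397, 398, 399]
```

Opening edges straddle the pocket symmetrically (columns ~260 and ~386, middle 323). Insert.

Request:
{"op": "jog_arm", "data": {
  "moves": [1,0,-0.03,3,0,1,0,0,3.5,0,1,0,0,3,0,1,0,0,2,0,1,0,0,0.5,0]
}}

```text
clock: 45.85
position: [0.5429, -0.0741, 0.0406]
ee_rot: [0.771, 0.637, -0.0, -0.003]
wrist_force: [-0.1, 0.1, -2.6]
opening: 0.0328
gripper_force: 60.6
```

Request:
{"op": "jog_arm", "data": {
  "moves": [1,0,0,0.3,0,1,0,0,0.3,0,1,0,0,0.3,0,1,0,0,0.3,0,1,0,0,0.2,0]
}}

```text
clock: 46.48
position: [0.5438, -0.0742, 0.0276]
ee_rot: [0.771, 0.637, 0.001, -0.002]
wrist_force: [-0.5, -0.4, -2.5]
opening: 0.0328
gripper_force: 60.6
```

```bash
python3 - <<'E'
from h import *
go(.5438,-.0748,.0241,np.radians(79.05))
p,y,s=pose(); print(p,np.degrees(y),s['wrist_force'],s['torque'])
E
```

```text
tool shift cm x -0.05 y 0.01 z 0.35  then turn 0.000 (alt -3.141) j6 1.49 clk 46.5
[ 0.54375687 -0.07423586  0.02761996] 79.0769246770064 [-0.49305661 -0.40262887 -2.46417681] [ 0.00019983 -0.01256749 -0.0141011 ]
```

Request:
{"op": "jog_arm", "data": {
  "moves": [1,-0.04,0,0.15,0,1,0,0,0.15,0,1,0,0,0.05,0,0.2,0,0,0,0,-0.2,0,0,0,0]
}}

```text
clock: 47.1
position: [0.544, -0.0747, 0.0244]
ee_rot: [0.771, 0.637, 0.001, -0.001]
wrist_force: [-0.5, 0.1, 0.2]
opening: 0.0503
gripper_force: 0.0
```

Request:
{"op": "jog_arm", "data": {
  "moves": [-0.2,0,0,0,0,-0.2,0,0,0,0,-0.2,0,0,-2,0,-0.2,0,0,-3,0,-0.2,0,0,-3,0]
}}

```text
clock: 47.72
position: [0.5436, -0.0749, 0.105]
ee_rot: [0.771, 0.637, 0.001, -0.002]
wrist_force: [0.5, -0.8, 0.6]
opening: 0.051
gripper_force: 0.0
```

Request:
{"op": "jog_arm", "data": {
  "moves": [-0.2,0,0,-3,0,-0.5,0,0,-3,0,-1,0,0,-3,0,-1,0,0,0,0,-1,0,0,0,0]
}}

```text
clock: 48.35
position: [0.5436, -0.0752, 0.1936]
ee_rot: [0.771, 0.637, 0.0, -0.002]
wrist_force: [0.2, -0.2, 0.4]
opening: 0.0857
gripper_force: 0.0
```

```bash
python3 - <<'E'
from h import *
p,y,s=pose(); print(p,np.degrees(y),s['opening'],s['wrist_force'])
cal,im=shot('wrist','w14')
c,i2=shot('top','t3')
for cc,r in topspares(c,i2)[0]: print(cc.round(4),r[0].round(4),np.round(r[1],1),round(np.degrees(r[2]),1))
g=im[130:300,240:410,::-1]; cv2.imwrite("pics/p5.png",cv2.resize(g,None,fx=3,fy=3))
go(.464,.3425,.19,np.radians(29.5))
E
```

```text
[ 0.54358344 -0.07516721  0.19361149] 79.07584690365273 0.08572708695247236 [ 0.16234963 -0.21416237  0.43534356]
[0.4636 0.3441] [0.4638 0.3438] [65.9 42. ] 30.1
tool shift cm x 39.49 y -15.69 z 0.31  then turn 0.865 (alt -2.276) j6 1.49 clk 48.5
```

View pics/p5.png

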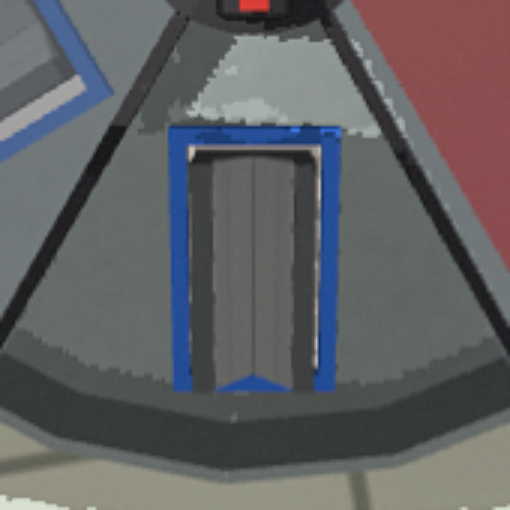

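Request:
{"op": "jog_arm", "data": {
  "moves": [-1,3.9,-1.6,0,0,-1,3.9,-1.6,0,0,-1,3.9,-1.6,0,0,-1,3.9,-1.6,0,0,-1,3.9,-1.6,0,0]
}}

```text
clock: 49.08
position: [0.5014, 0.1326, 0.1941]
ee_rot: [0.771, 0.637, 0.0, -0.002]
wrist_force: [0.8, -0.4, -1.3]
opening: 0.0854
gripper_force: 0.0
```

Request:
{"op": "jog_arm", "data": {
  "moves": [-1,4,-1.6,0,0,-1,4,-1.6,0,0,-1,4,-1.5,0,0,-1,4,-1.5,0,0,-1,4,-1.5,0.8,0]
}}

```text
clock: 49.7
position: [0.4641, 0.3437, 0.1872]
ee_rot: [0.771, 0.637, 0.0, -0.002]
wrist_force: [0.9, 0.1, -0.0]
opening: 0.085
gripper_force: 0.0
```

Request:
{"op": "jog_arm", "data": {
  "moves": [-1,0,0,0,-0.175,-1,0,0,0,-0.175,-1,0,0,0,-0.175,-1,0,0,0,-0.175,-1,0,0,0,-0.175]
}}

```text
clock: 50.32
position: [0.464, 0.3421, 0.1866]
ee_rot: [0.426, 0.905, 0.001, -0.002]
wrist_force: [-0.2, 0.2, 0.2]
opening: 0.0853
gripper_force: 0.0
```

Request:
{"op": "jog_arm", "data": {
  "moves": [-1,0,0,0,-0.175,-1,0,0,0,-0.175,-1,0,0,0,-0.175,-1,0,0,0,-0.175,-1,0,0,0,-0.175]
}}

```text
clock: 50.95
position: [0.464, 0.3421, 0.1866]
ee_rot: [0.003, 1.0, 0.001, -0.001]
wrist_force: [0.1, 0.7, 0.3]
opening: 0.086
gripper_force: 0.0
```

Request:
{"op": "jog_arm", "data": {
  "moves": [-1,0,0,0,-0.175,-1,0,0,0,-0.175,-1,0,0,0,-0.175,-1,0,0,0,0,-1,0,0,0,0]
}}

```text
clock: 51.58
position: [0.4643, 0.3423, 0.1873]
ee_rot: [-0.252, 0.968, 0.002, -0.001]
wrist_force: [0.8, 0.1, -0.5]
opening: 0.0854
gripper_force: 0.0
```

Request:
{"op": "jog_arm", "data": {
  "moves": [-1,0,0,0,0,-1,0,0,0,0,-1,0,0,0,0,-1,0,0,0,0,-1,0,0,0,0]
}}

```text
clock: 52.2
position: [0.4646, 0.3424, 0.1878]
ee_rot: [-0.254, 0.967, 0.002, -0.0]
wrist_force: [-0.3, -0.1, 1.1]
opening: 0.0855
gripper_force: 0.0
```

```bash
python3 - <<'E'
from h import *
p,y,s=pose(); print(p,np.degrees(y))
cal,im=shot('wrist','w15'); spare_centre(cal,im,(.464,.3425))
E
```

```text
[0.46458235 0.34237281 0.18778074] -150.58435457241654
z 0.0 [337. 288.] [314 280] [359 297] [0.5219 0.3897] [45.3 14.5] -48.7
z 0.016 [337. 288.] [314 280] [359 297] [0.516  0.3856] [43.1 13.8] -48.7
z 0.032 [337. 288.] [314 280] [359 297] [0.5101 0.3815] [40.9 13.1] -48.7
z 0.0 [323. 217.] [303 178] [344 257] [0.4676 0.3456] [74.4 37.5] 29.8
z 0.016 [323. 217.] [303 178] [344 257] [0.4644 0.3437] [70.8 35.7] 29.8
z 0.032 [323. 217.] [303 178] [344 257] [0.4611 0.3418] [67.2 33.9] 29.8
add to z.016 centre, m: [-0.0015 -0.0009]
```

```bash
python3 -c "
from h import *
go(.4629,.3428,.0105,np.radians(29.8))"
```

```text
tool shift cm x 0.13 y 0.12 z 17.73  then turn -0.007 (alt 3.135) j6 -0.01 clk 52.2
```

Request:
{"op": "jog_arm", "data": {
  "moves": [-1,0.13,0.12,3.8,-0.007,-1,0,0,4,0,-1,0,0,4,0,-1,0,0,3.6,0,-1,0,0,2.3,0]
}}

```text
clock: 52.88
position: [0.4618, 0.343, 0.009]
ee_rot: [-0.257, 0.966, 0.002, -0.001]
wrist_force: [-0.2, -0.1, 0.1]
opening: 0.0855
gripper_force: 0.0
```

Request:
{"op": "jog_arm", "data": {
  "moves": [0.5,0,0,0,0,0.5,0,0,0,0,1,0,0,0,0,1,0,0,0,0,1,0,0,0,0]
}}

```text
clock: 53.5
position: [0.4637, 0.3439, 0.0124]
ee_rot: [-0.257, 0.966, 0.002, 0.001]
wrist_force: [-0.9, -1.2, 5.8]
opening: 0.0328
gripper_force: 61.0
```

Request:
{"op": "jog_arm", "data": {
  "moves": [1,0,0,0,0,1,0,0,-1,0,1,0,0,-3,0,1,0,0,-4,0,1,0,0,-4,0]
}}

```text
clock: 54.12
position: [0.4624, 0.3428, 0.1325]
ee_rot: [-0.257, 0.966, 0.002, -0.0]
wrist_force: [1.3, 0.2, -4.0]
opening: 0.0329
gripper_force: 60.4
```

Request:
{"op": "jog_arm", "data": {
  "moves": [1,0,0,-5,0,1,0,0,0,0,1,0,0,0,0,1,0,0,0,0,1,0,0,0,0]
}}

```text
clock: 54.75
position: [0.4622, 0.3424, 0.1795]
ee_rot: [-0.257, 0.966, 0.002, -0.001]
wrist_force: [-0.2, -0.4, -3.8]
opening: 0.0328
gripper_force: 60.6
```

```bash
python3 - <<'E'
from h import *
p,y,s=pose(); print(p,np.degrees(y),s['opening'],s['wrist_force'])
go(.6217,-.295,.18,np.radians(29.8)); go(.6217,-.295,.18,np.radians(3.2))
E
```

```text
[0.46215039 0.34242849 0.17953457] -150.17608953586134 0.03279002002184249 [-0.19341859 -0.41003751 -3.84132447]
tool shift cm x 17.86 y -63.24 z -0.05  then turn 0.000 (alt -3.141) j6 -0.01 clk 54.8
tool shift cm x 17.86 y -63.24 z -0.05  then turn 0.465 (alt -2.677) j6 -0.01 clk 54.8
```

Request:
{"op": "jog_arm", "data": {
  "moves": [1,1.2,-4.2,0,0,1,1.2,-4.2,0,0,1,1.2,-4.2,0,0,1,1.2,-4.2,0,0,1,1.2,-4.2,0,0]
}}

```text
clock: 55.38
position: [0.5151, 0.1294, 0.1794]
ee_rot: [-0.257, 0.966, 0.002, -0.001]
wrist_force: [1.1, -0.5, -4.4]
opening: 0.0327
gripper_force: 60.8
```

Request:
{"op": "jog_arm", "data": {
  "moves": [1,1.2,-4.2,0,0,1,1.2,-4.2,0,0,1,1.2,-4.2,0,0,1,1.2,-4.2,0,0,1,1.2,-4.2,0,0]
}}

```text
clock: 56.0
position: [0.5675, -0.0826, 0.1785]
ee_rot: [-0.257, 0.966, 0.002, -0.001]
wrist_force: [1.1, -1.0, -4.1]
opening: 0.0328
gripper_force: 60.8
```

Request:
{"op": "jog_arm", "data": {
  "moves": [1,1.2,-4.2,0,0,1,1.2,-4.2,0,0,1,1.2,-4.2,0,0,1,1.2,-4.2,0,0,1,1.1,-4.4,0,0]
}}

```text
clock: 56.62
position: [0.6218, -0.2957, 0.1774]
ee_rot: [-0.257, 0.966, 0.002, -0.001]
wrist_force: [0.6, -0.2, -4.4]
opening: 0.0329
gripper_force: 60.9
```

Request:
{"op": "jog_arm", "data": {
  "moves": [1,0,0,0,0.155,1,0,0,0,0.155,1,0,0,0,0.155,1,0,0,0,0,1,0,0,0,0]
}}

```text
clock: 57.25
position: [0.6217, -0.2944, 0.1778]
ee_rot: [-0.029, 1.0, 0.002, -0.001]
wrist_force: [-0.4, 0.2, -3.8]
opening: 0.0328
gripper_force: 61.4
```

```bash
python3 - <<'E'
from h import *
p,y,s=pose(); print(p,np.degrees(y),s['opening'],s['wrist_force'])
go(.6217,-.295,.0165,np.radians(3.2))
E
```

```text
[ 0.62172787 -0.29435007  0.17783098] -176.62028582566916 0.03281208331808885 [-0.3785127   0.15433283 -3.8474611 ]
tool shift cm x 0.01 y -0.06 z 16.13  then turn 0.003 (alt -3.138) j6 -0.61 clk 57.2
```

Request:
{"op": "jog_arm", "data": {
  "moves": [1,0,0,4,0,1,0,0,4,0,1,0,0,4,0,1,0,0,2.5,0,1,0,0,0.8,0]
}}

```text
clock: 57.88
position: [0.6206, -0.2932, 0.0235]
ee_rot: [-0.029, 1.0, 0.003, -0.002]
wrist_force: [-0.5, -0.2, -3.1]
opening: 0.033
gripper_force: 61.3
```

Request:
{"op": "jog_arm", "data": {
  "moves": [1,0,0,0.3,0,1,0,0,0.3,0,1,0,0,0.2,0,1,0,0,0,0,1,0,0,0,0]
}}

```text
clock: 58.5
position: [0.6219, -0.294, 0.0177]
ee_rot: [-0.028, 1.0, 0.002, -0.0]
wrist_force: [0.2, 0.5, -4.7]
opening: 0.0327
gripper_force: 61.3
```

Request:
{"op": "jog_arm", "data": {
  "moves": [0.2,0,0,0,0,-0.4,0,0,0,0,-0.4,0,0,0,0,-0.4,0,0,-2,0,-0.4,0,0,-4,0]
}}

```text
clock: 59.12
position: [0.6206, -0.2935, 0.0764]
ee_rot: [-0.028, 1.0, 0.003, -0.002]
wrist_force: [0.8, -0.3, 0.7]
opening: 0.0598
gripper_force: 0.0
```

Request:
{"op": "jog_arm", "data": {
  "moves": [-1,0,0,-4,0,-1,0,0,-4,0,-1,0,0,-2,0,-1,0,0,0,0,-1,0,0,0,0]
}}

```text
clock: 59.75
position: [0.6214, -0.2942, 0.1762]
ee_rot: [-0.028, 1.0, 0.002, -0.001]
wrist_force: [-1.3, -0.2, -0.6]
opening: 0.0854
gripper_force: 0.0
```

```bash
python3 - <<'E'
from h import *
p,y,s=pose(); print(p,np.degrees(y),s['opening'],s['wrist_force'])
cal,im=shot('wrist','w16'); wspare(cal,im,(.6217,-.295))
go(.563,.0234,.17,np.radians(79.05))
E
```

```text
[ 0.62142227 -0.29424356  0.17617131] -176.81931685104993 0.08535730983015058 [-1.29933155 -0.20563556 -0.57896168]
z 0.0 [323. 223.] [302 182] [344 264] [ 0.6274 -0.2932] [75.4 37.5] 3.6
z 0.016 [323. 223.] [302 182] [344 264] [ 0.6234 -0.2935] [71.6 35.6] 3.6
z 0.032 [323. 223.] [302 182] [344 264] [ 0.6195 -0.2938] [67.8 33.7] 3.6
tool shift cm x 4.05 y 32.03 z 0.58  then turn -1.324 (alt 1.817) j6 -0.61 clk 59.8
```

Request:
{"op": "jog_arm", "data": {
  "moves": [-1,0.5,4,0,0,-1,0.5,4,0,0,-1,0.5,4,0,0,-1,0.5,4,0,0,-1,0.5,4,0,0]
}}

```text
clock: 60.42
position: [0.5848, -0.0947, 0.1768]
ee_rot: [-0.028, 1.0, 0.002, -0.001]
wrist_force: [0.7, -0.4, 0.2]
opening: 0.085
gripper_force: 0.0
```

Request:
{"op": "jog_arm", "data": {
  "moves": [-1,0.5,4,0,0,-1,0.5,4,0,0,-1,0.5,4,0,0,-1,0,0,0,-0.165,-1,0,0,0,-0.165]
}}

```text
clock: 61.05
position: [0.5634, 0.0236, 0.1774]
ee_rot: [-0.195, 0.981, 0.002, -0.001]
wrist_force: [0.3, -0.4, -0.5]
opening: 0.0854
gripper_force: 0.0
```

Request:
{"op": "jog_arm", "data": {
  "moves": [-1,0,0,0,-0.165,-1,0,0,0,-0.165,-1,0,0,0,-0.165,-1,0,0,0,-0.165,-1,0,0,0,-0.165]
}}

```text
clock: 61.68
position: [0.5634, 0.0229, 0.1773]
ee_rot: [-0.571, 0.821, 0.002, -0.0]
wrist_force: [0.1, -0.6, 0.3]
opening: 0.085
gripper_force: 0.0
```

Request:
{"op": "jog_arm", "data": {
  "moves": [-1,0,0,0,-0.165,-1,0,0,0,0,-1,0,0,0,0,-1,0,0,0,0,-1,0,0,0,0]
}}

```text
clock: 62.3
position: [0.5641, 0.0228, 0.1785]
ee_rot: [-0.634, 0.773, 0.002, 0.001]
wrist_force: [1.0, 0.7, -0.0]
opening: 0.0852
gripper_force: 0.0
```

```bash
python3 - <<'E'
from h import *
p,y,s=pose(); print(p,np.degrees(y),s['opening'])
go(.563,.0234,.067,np.radians(79.05))
E
```

```text
[0.56413336 0.02280144 0.17845094] -101.24150764566909 0.08523987283100837
tool shift cm x -0.04 y 0.12 z 11.15  then turn -0.005 (alt 3.137) j6 -1.47 clk 62.3
```

Request:
{"op": "jog_arm", "data": {
  "moves": [-1,0,0.08,3,-0.005,-1,0,0,3,0,-1,0,0,3,0,-1,0,0,1.5,0,-1,0,0,0.6,0]
}}

```text
clock: 62.92
position: [0.5631, 0.0233, 0.0671]
ee_rot: [-0.637, 0.771, 0.002, 0.0]
wrist_force: [0.3, -0.5, 0.4]
opening: 0.0856
gripper_force: 0.0
```

Request:
{"op": "jog_arm", "data": {
  "moves": [0.5,0,0,0,0,1,0,0,0,0,1,0,0,0,0,1,0,0,0,0,1,0,0,0,0]
}}

```text
clock: 63.55
position: [0.563, 0.0234, 0.0682]
ee_rot: [-0.637, 0.771, 0.002, 0.001]
wrist_force: [-2.9, 0.2, 6.4]
opening: 0.0146
gripper_force: 59.8
```

Request:
{"op": "jog_arm", "data": {
  "moves": [1,0,0,-0.1,-0.1,1,0,0,0,-0.17,1,0,0,0,-0.17,1,0,0,0,-0.17,1,0,0,0,-0.17]
}}

```text
clock: 64.18
position: [0.5629, 0.0234, 0.0682]
ee_rot: [0.883, -0.469, -0.002, -0.001]
wrist_force: [0.4, -0.4, -3.6]
opening: 0.0152
gripper_force: 59.8
```

Request:
{"op": "jog_arm", "data": {
  "moves": [1,0,0,0,-0.17,1,0,0,0,-0.097,1,0,0,0,0,1,0,0,0,0,1,0,0,0,0]
}}

```text
clock: 64.8
position: [0.5629, 0.0234, 0.0682]
ee_rot: [0.937, -0.35, -0.002, -0.001]
wrist_force: [0.3, 0.5, -5.4]
opening: 0.015
gripper_force: 59.5
```

```bash
python3 - <<'E'
from h import *
p,y,s=pose(); print(p,np.degrees(y),s['wrist_force'],s['opening'])
go(.563,.0234,.067,np.radians(-40.95))
E
```

```text
[0.56286788 0.02340081 0.06824299] -40.978386913755 [ 0.32641488  0.46995942 -5.43413585] 0.015020200220845825
tool shift cm x 0.01 y -0.01 z 0.12  then turn -0.000 (alt 3.141) j6 -2.52 clk 64.8
```

Cap squarely at rest. Release, rise, back off, and check from the top camera.

Request:
{"op": "jog_arm", "data": {
  "moves": [1,0,0,0.05,0,0.3,0,0,0,0,-1,0,0,0,0,-1,0,0,0,0,-1,0,0,-3,0]
}}

```text
clock: 65.42
position: [0.5618, 0.0233, 0.0967]
ee_rot: [0.937, -0.35, -0.003, -0.001]
wrist_force: [-0.1, -0.5, 0.7]
opening: 0.0819
gripper_force: 0.0
```

Request:
{"op": "jog_arm", "data": {
  "moves": [-1,0,0,-4,0,-1,0,0,-4,0,-1,0,0,-4,0,-1,0,0,-4,0,-1,0,0,0,0]
}}

```text
clock: 66.05
position: [0.5653, 0.0225, 0.2613]
ee_rot: [0.937, -0.349, 0.002, -0.002]
wrist_force: [0.7, -0.3, -0.8]
opening: 0.0856
gripper_force: 0.0
```

Request:
{"op": "jog_arm", "data": {
  "moves": [-1,-4,0,0,0,-1,-4,0,0,0,-1,-4,0,0,0,-1,-4,0,0,0,-1,-4,0,0,0]
}}

```text
clock: 66.68
position: [0.4109, 0.1543, 0.2578]
ee_rot: [0.937, -0.35, -0.002, -0.001]
wrist_force: [-0.1, 0.2, 1.1]
opening: 0.0854
gripper_force: 0.0
```

Request:
{"op": "jog_arm", "data": {
  "moves": [-1,-4,0,0,0,-1,-3,0,0,0,-1,0,0,0,0,-1,0,0,0,0,-1,0,0,0,0]
}}

```text
clock: 67.3
position: [0.36, 0.199, 0.2586]
ee_rot: [0.937, -0.35, -0.001, -0.001]
wrist_force: [0.8, -1.0, 0.1]
opening: 0.0857
gripper_force: 0.0
```

```bash
python3 - <<'E'
from h import *
p,y,s=pose(); print(p,np.degrees(y),s['wrist_force'],s['opening'])
cal,im=shot('top','t4'); sh,si=shot('side','s4')
a=cv2.resize(im[100:310,90:550],None,fx=1.7,fy=1.7); cv2.imwrite("pics/final.png",a[:,:,::-1])
E
```

```text
[0.35998367 0.19902615 0.25861985] -40.962278084102174 [ 0.79059297 -0.96672014  0.07660566] 0.08567893604033919
```

View pics/final.png

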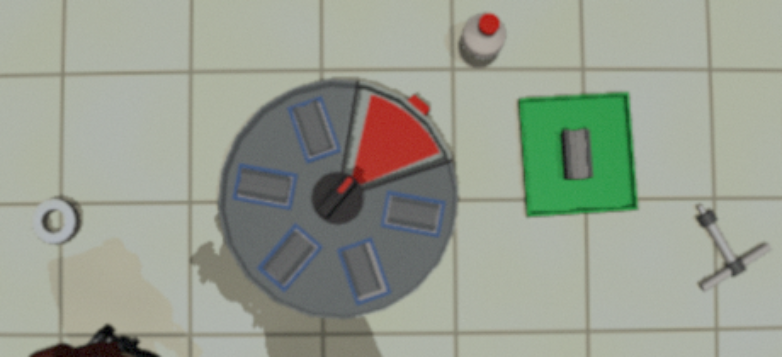

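The final picture shows all five pockets holding a V-block. The spare is in the green tray at (577,153), and the opening is centred over the red place at (400,130).

```bash
python3 -c "
from bench import arm
print(arm.job_done())"
```

```text
the job is handed in; nothing more can be done
None
```

All five pockets are filled, the leftover spare is in the green tray, and the cap is closed with its opening over the red place; the job was handed in at about 67 s.

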